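# Pack the parrot's toy box, snap its cover on and set its carry handle

## Robot

A 6-joint arm with a two-finger parallel gripper is mounted at the origin on the work surface. World frame = base frame: x ahead of the robot, y to its left, z up, the work surface at z = 0. Lengths are in m, angles in rad, forces in N, time in s.
With the tool pointing down it reaches from about 0.375 to 0.9 m from the base axis. Payload 3.1 kg.
Tool frame: the origin (TCP) lies at the very end of the fingers, on their centre line; the grasp point (between the pads) lies 19 mm behind it; z points along the fingers, y is the line along which they close (so a half turn about z gives the same grasp; the last joint's range is limited). The gripper opens to 87 mm and grips with 3 to 60 N. Pads are 19 mm wide; open, the fingers measure 117 mm over their backs; the gripper's body (75 mm by 190 mm) begins 51 mm behind the grasp point.
Start: joints at [-1.446, 0.527, 1.433, -0, 1.181, -0.178], TCP at [0.186, -0.597, 0.223] pointing down, gripper open.
Joint ranges: [-3.08, 3.08], [-0.75, 2.2], [0.22, 2.44], [-1.43, 4.57], [0, 2.65], [-2.85, 2.85]. Speed limits (rad/s): [2.79, 2.79, 3.14, 3.14, 3.14, 3.14].

## Interface

Orientations are given as a unit quaternion [x, y, z, w].
In Python, from rig import robot gives the robot as it stands. The module is installed in compiled form; this text tells all that it offers.
- The arm moves only by the tool play_rows, never from a script. Its argument "steps" is one flat list of numbers, 5 for each row, row after row: the opening, from -1 (shut) to 1 (fully open), then the shift along the tool's x, y, z as a fraction of full scale, then the turn about the tool's z as a fraction of full scale. In form: [claw, tx, ty, tz, twist, claw, tx, ty, tz, twist, ...]. A call has exactly 10 rows; each row shifts and turns the commanded pose from where the row before left it, along the tool's axes as they then stand; what a row does not reach is not made up. Full scale, the value 1, is 0.03 m for a shift and 0.1 rad for a turn. A row lasts 1/10 s, in which the tool goes at most 50 mm and 8.59 degrees, less where a joint would pass 70% of its speed; a pose out of reach is approached as far as the arm can. A call with a number of a shift or a turn outside -1 to 1 is refused whole. A call with a gripper value outside its range is refused whole. The fingers move at their own pace and stop on an object; "grip_force" is the grip in N (left out, the last holds). Time passes only in rows, so rows that do not move let the fingers close, or fill a call up. It gives the time, the measured TCP pose, the force, the opening and the grip force at its end, in the units of the state.
- robot.get_obs(): the state, without advancing time (a new reading comes with each control period).
- robot.camera(name): name is "side" or "top"; returns a dict with "image" (420x560x3 uint8, red, green, blue), "mtx" (3x3 intrinsics, pixels), "rvec" (rotation vector, rad) and "tvec" (3), from world to camera coordinates, as OpenCV has them. Camera axes: x right, y down, z forward; pixel columns grow to the right and rows downward; lengths in m; the calibration is good to about 2 mm. A picture is of the moment at which its call begins. There is no depth.
- robot.hand_in(): hands the job in; it is judged then, once.
The state is a dict: "time": time; "q": joint angles; "joint_velocities": joint speeds; "joint_torque": joint torques, N m; "position": TCP position; "tool_rot": TCP orientation; "ft_force": force on the tool from outside, world axes, zero at the start; "moment": the same for the moment, N m; "grip_width": finger opening in m; "grip_force": force on a finger pad.
Only numpy, scipy, OpenCV 4.12 (cv2) and the standard library are available. Lean on these libraries where they do the work, as an engineer would, in place of code of your own. Each camera call takes 0.05 s, during which the arm holds its last target. There are 200 camera calls.

## Task

Pack the parrot's toy box: first put every red wooden dumbbell lying on the shelf (there may be three or four) into the open green box, low enough that the cover can close over them. Then fit the yellow cover: hook its red front lip into the slot at the front of the box and pivot it down until the rear edge snaps under the orange spring catch and the cover lies flat. Last, swing the steel carry handle up from behind until it clicks into its upright detent, leaving the bell cage, the acrylic barrel and the blue bowl where they stand.

Things in the scene. Friction and masses are not known exactly. Their poses are not given: they have to be found in the camera images.
- box: Green open-topped plastic box fixed to the shelf, 190 (x) by 142 (y), rim at z 96. Origin: on the shelf surface under the centre of its well; +x from its front (slot, nearer the robot) to its rear (catch), z up. All points box_* have its axes. Front wall x -100..-66, rear wall and ledge x 66..90, outer sides |y| 71.
- box_well (a point): Centre of the well's floor, box frame (0, 0, 6). The well is x -66..66, y -65..65, 90 deep.
- box_slot (a point): Middle of the lower edge of the slot's mouth on the front wall, box frame (-80, 0, 96). The slot opens to +x; it is 14 deep (towards -x), 12 high and 80 wide; over it a bar 5 thick (top at z 113), beside it solid cheeks (|y| 40..71) with rear faces at x -80.
- box_catch (a point): Tip of the orange spring catch, box frame (67, 0, 104.5), 40 wide. Its front face slopes up and back, 28 deg off vertical, to z 118. The cover's rear edge pressed down pushes it back (5 to 12 N near that edge), then it springs over the edge. Beside it two posts (|y| 24..50, front at x 73, top z 110): the cover cannot be lowered flat, only lip first, rear end high (14 deg suits).
- box_hinge (a point): Middle of the carry handle's hinge line: box frame (0, 0, 75); the line runs along the box's y.
- handle (a joint): Angle of the steel carry handle (rad): 0 folded level to the box's rear, 1.571 upright at its end stop. Starts at 0.12 to 0.4 and stays where it is left (about 1 N at the bar moves it). From 1.06 to 1.30 a spring ball resists (1 to 2 N more); beyond 1.30 the ball drives it on to the stop and holds it there. Seated: above 1.52.
- handle_bar (a point): Middle of the handle's round cross bar, 12 in diameter, 155 clear between the arms, lying along the box's y, 125 from the hinge line. The arms run outside the box at |y| 80.
- cover: Loose yellow plate, 150 (x) by 138 (y) by 4, about 120 g, flat on the shelf. Origin: centre of its underside, z up. A red lip 12 long, 70 wide, 4 thick sticks out in front to x -87. On top a black grip fin 60 long (x), 14 thick (y), z 4..34, centred. Seated: origin at about box frame (-5, 0, 96), axes along the box's, 3 of play in x (towards +x), 5 in y.
- cover_lip (a point): Middle of the lip's tip at the underside: cover frame (-87, 0, 0).
- cover_rear (a point): Middle of the rear edge at the underside: cover frame (75, 0, 0).
- toy1: Dumbbell toy (may be absent): 62 long along its x, two red 28 x 28 square ends each 15 thick, joined by a bare wooden bar 16 in diameter with 32 clear between the ends; 30 g. Origin: its centre, 14 above the shelf when lying on it. Bar along x; grip it across the bar.
- toy2: Dumbbell toy (may be absent): 62 long along its x, two red 28 x 28 square ends each 15 thick, joined by a bare wooden bar 16 in diameter with 32 clear between the ends; 30 g. Origin: its centre, 14 above the shelf when lying on it. Bar along x; grip it across the bar.
- toy3: Dumbbell toy (may be absent): 62 long along its x, two red 28 x 28 square ends each 15 thick, joined by a bare wooden bar 16 in diameter with 32 clear between the ends; 30 g. Origin: its centre, 14 above the shelf when lying on it. Bar along x; grip it across the bar.
- toy4: Dumbbell toy (may be absent): 62 long along its x, two red 28 x 28 square ends each 15 thick, joined by a bare wooden bar 16 in diameter with 32 clear between the ends; 30 g. Origin: its centre, 14 above the shelf when lying on it. Bar along x; grip it across the bar.
- bellcage: Bystander: steel wire cage with a brass bell, 80 in diameter, 110 high; origin under its centre.
- barrel: Bystander: translucent acrylic barrel, 86 in diameter, 112 high; origin under its centre.
- bowl: Bystander: small blue ceramic bowl, 100 in diameter, 45 high; origin under its centre.

How it is judged:
By the outcome, as a careful person would: the job done as asked, in the order asked, and still so for the second after the job is handed in, with the robot touching nothing.
Of toy1, toy2, toy3, toy4 only 3 to 4 are there at a start; the rules pass over those that are not, and their reading is None.
At some moment in a run one of toy1, toy2, toy3, toy4 may be knocked a few centimetres aside while the robot is not near it.
Once in a run the grip may slacken for a moment while it holds something.
It also fails if it takes over 200 s, if anything falls off the work surface, if the arm or the gripper's body presses on something with over 40 N, if the wrist force passes 120 N, or if a joint passes its speed limit or range.

## Working session

There is one attempt and no reset: what is moved stays moved. The work goes in short steps, Python scripts to look and compute and a tool call to move; the robot and the scene stay as the last step left them, time stands still between calls to the robot, and variables do not carry over. Pictures are saved under pics/ and viewed, at most 14 in all, crops included, and the job is handed in when it is done.

Besides the shell and the picture viewer there is one more tool, called after "Request:" as name(argument=value, ...) on one line, values as JSON. play_rows: Moves the arm, as the interface text tells. Shift numbers are shares of 0.03 m and turn numbers shares of 0.1 rad, none past 1 either way. Its arguments: {"type":"object","properties":{"steps":{"type":"array"},"grip_force":{"type":"number"}},"required":["steps"]}

```bash
mkdir -p pics; python3 - <<'E'
from rig import robot
import cv2,numpy as np,pickle
d={}
for n in("side","top"):
    c=robot.camera(n);d[n]=c;cv2.imwrite(f"pics/{n}0.png",cv2.resize(c["image"][:,:,::-1],(800,600),interpolation=cv2.INTER_CUBIC))
    R=cv2.Rodrigues(c["rvec"])[0];print(n,(-R.T@np.ravel(c["tvec"])).round(3),R[2].round(3),np.array(c["mtx"]).round(1).tolist())
pickle.dump(d,open("c0.pkl","wb"))
o=robot.get_obs();print(o)
E
```

```text
side [0.379 1.051 0.737] [ 0.147 -0.841 -0.521] [[474.8, 0.0, 272.8], [0.0, 474.8, 210.6], [0.0, 0.0, 1.0]]
top [ 0.445 -0.003  1.04 ] [ 0.118  0.024 -0.993] [[435.7, 0.0, 272.3], [0.0, 435.7, 204.3], [0.0, 0.0, 1.0]]
{'time': 0.1, 'q': array([-1.44649582e+00,  5.28356834e-01,  1.43378230e+00, -8.85913764e-07,
        1.18138991e+00, -1.78506649e-01]), 'joint_velocities': array([ 0.00034828, -0.00094764, -0.00473736, -0.00020052,  0.00132805,
       -0.00031701]), 'joint_torque': array([-6.19305756e-04, -4.40988028e+01, -1.77148694e+01,  6.34294865e-02,
        5.34098712e-02, -4.81111965e-05]), 'position': array([ 0.18631626, -0.5958914 ,  0.22167695]), 'tool_rot': array([ 9.88559867e-01,  1.50825899e-01,  2.58284103e-05, -9.67852264e-04]), 'ft_force': array([-0.37586888, -0.02734908, -0.07187322]), 'moment': array([-0.0117963 ,  0.01783275, -0.00307684]), 'grip_force': 0.0, 'grip_width': 0.08727945550691746}
```

View pics/top0.png

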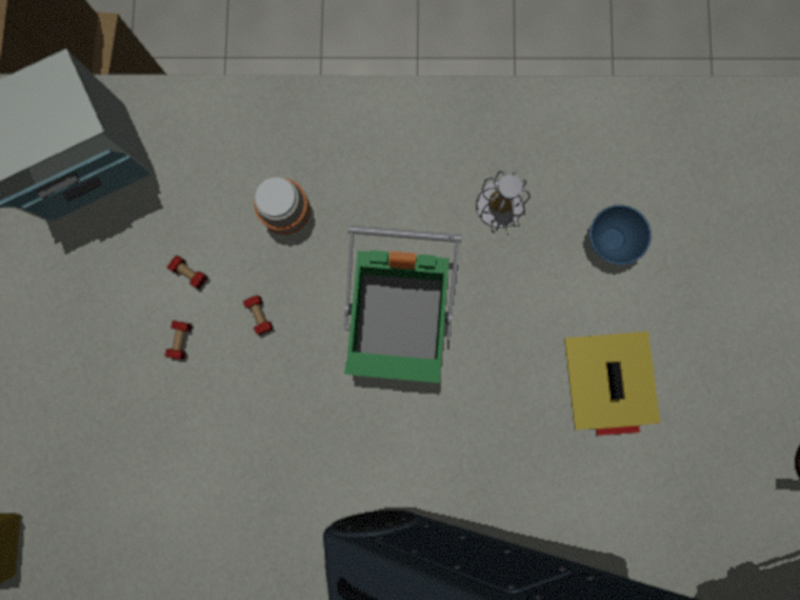

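View pics/side0.png

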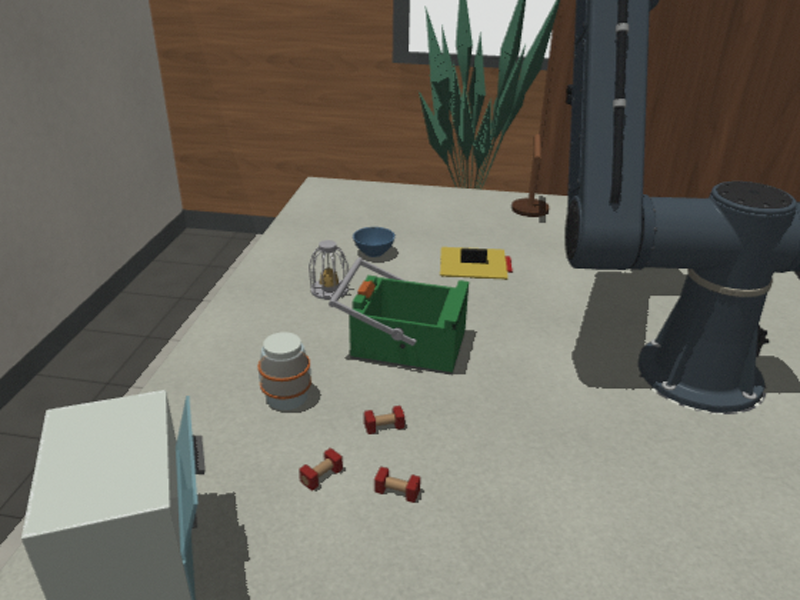

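```bash
cat > h.py <<'E'
import cv2,numpy as np
from scipy.optimize import least_squares
from scipy.spatial.transform import Rotation as Rt
A=np.linspace(0,2*np.pi,36,endpoint=False);D=np.c_[np.cos(A),np.sin(A)]
def P(c,p): return cv2.projectPoints(np.asarray(p,float).reshape(-1,3),np.array(c["rvec"],float),np.array(c["tvec"],float),np.array(c["mtx"],float),None)[0][:,0]
def ray(c,uv,z):
    R=cv2.Rodrigues(np.array(c["rvec"],float))[0];o=-R.T@np.ravel(c["tvec"])
    d=R.T@np.linalg.inv(c["mtx"])@np.r_[uv,1.];return o+d*(z-o[2])/d[2]
def hsv(c): return cv2.cvtColor(c["image"],cv2.COLOR_RGB2HSV)
def red(c):
    h=hsv(c);H,S,V=h[...,0].astype(int),h[...,1],h[...,2]
    return (((H<22)|(H>172))&(S>95)&(V>50)).astype(np.uint8)
def green(c):
    h=hsv(c);return ((abs(h[...,0].astype(int)-65)<22)&(h[...,1]>110)).astype(np.uint8)
def yellow(c):
    h=hsv(c);return ((abs(h[...,0].astype(int)-26)<5)&(h[...,1]>140)&(h[...,2]>70)).astype(np.uint8)
def comps(m,amin=25):
    n,l,s,ce=cv2.connectedComponentsWithStats(m,connectivity=8)
    return [(s[i,4],ce[i],l==i) for i in range(1,n) if s[i,4]>=amin]
def sup(pts): return (pts@D.T).max(0)
def msup(m):
    y,x=np.nonzero(m);return sup(np.c_[x,y].astype(float))+0.35
def fit(model,views,p0):
    T=lambda p:model@Rt.from_euler("z",p[3]).as_matrix().T+p[:3]
    S=[(c,msup(m)) for c,m in views]
    r=least_squares(lambda p:np.concatenate([sup(P(c,T(p)))-s for c,s in S]),p0,loss="soft_l1",x_scale=[.01,.01,.01,.1])
    return r.x,np.sqrt(np.mean(r.fun**2))
def blk(xs,ys,zs): return np.array([[x,y,z] for x in xs for y in ys for z in zs])/1000.
TOY=blk((-31,31),(-14,14),(-14,14)); COV=blk((-75,75),(-69,69),(0,4))
BOX=np.r_[blk((-100,-80),(-71,71),(0,113)),blk((66,90),(-71,71),(0,96)),blk((73,90),(-50,50),(110,))]
def toys(ct,cs,say=True):
    out=[];S=comps(red(cs))
    for a,ce,m in comps(red(ct)):
        w=ray(ct,ce,.014)
        if not(30<a<500 and .2<w[0]<.95 and abs(w[1])<.8): continue
        q=P(cs,w)[0];b=min(S,key=lambda s:np.hypot(*(s[1]-q)))
        if np.hypot(*(b[1]-q))>12: 
            if say: print("unmatched top",a,ce.round(),w.round(3))
            continue
        yx=np.argwhere(m);W=np.array([ray(ct,v[::-1],.014)[:2] for v in yx]);u=np.linalg.svd(W-W.mean(0))[2][0]
        p,e=fit(TOY,[(ct,m),(cs,b[2])],[w[0],w[1],.014,np.arctan2(u[1],u[0])])
        if say: print("toy",a,b[0],p.round(4),"rms",e.round(2))
        out.append(p)
    return out
E
python3 - <<'E'
from h import *
import pickle
d=pickle.load(open("c0.pkl","rb"));t,s=d["top"],d["side"]
toys(t,s)
print("side red",[(a,c.round()) for a,c,_ in comps(red(s))])
for nm,f,mod,z in(("box",green,BOX,.1),("cover",yellow,COV,0)):
    for a,c,_ in comps(f(t),200): print(nm,a,c.round(),ray(t,c,z).round(3))
    v=[(c,max(comps(f(c)),key=lambda q:q[0])[2]) for c in(t,s)]
    if nm=="box": v=[(c,f(c)&cv2.dilate(m.astype(np.uint8),np.ones((9,9)))) for c,m in v]
    w=ray(t,max(comps(f(t)),key=lambda q:q[0])[1],z);w[2]=0
    for y in(0.,): print(nm,*fit(mod,v,[*w,y]))
f=1.4286
for uv in((348,231),(461,239)): print("bar",[ray(t,np.array(uv)/f,z).round(3) for z in(.075,.1,.13)])
E
```

```text
toy 204 80 [0.7043 0.202  0.025  3.0858] rms 4.59
unmatched top 194 [281. 182.] [0.622 0.001 0.014]
toy 187 353 [ 0.5987  0.3622  0.0119 -2.1446] rms 1.87
toy 185 273 [ 0.5283  0.2395  0.0115 -2.7191] rms 1.45
toy 193 357 [0.4846 0.371  0.0117 2.9813] rms 1.88
toy 158 50 [ 0.3491 -0.3552 -0.0082  1.5932] rms 3.34
side red [(np.int32(24319), array([201.,  70.])), (np.int32(4498), array([378.,  88.])), (np.int32(14212), array([506.,  67.])), (np.int32(34), array([321.,  54.])), (np.int32(28), array([328.,  54.])), (np.int32(272), array([342.,  64.])), (np.int32(159), array([319., 113.])), (np.int32(55), array([344., 108.])), (np.int32(86), array([330., 120.])), (np.int32(50), array([355., 185.])), (np.int32(71), array([229., 194.])), (np.int32(94), array([256., 202.])), (np.int32(119), array([199., 262.])), (np.int32(80), array([200., 275.])), (np.int32(273), array([269., 293.])), (np.int32(353), array([224., 328.])), (np.int32(357), array([278., 339.]))]
box 2090 [277. 225.] [0.512 0.009 0.1  ]
box [ 0.52798904  0.00431914 -0.00446111 -0.08341743] 1.650111987809155
cover 3333 [428. 266.] [ 0.426 -0.346  0.   ]
cover [ 0.42814336 -0.34795695 -0.0075048   0.09591033] 1.449471936114283
bar [array([0.656, 0.086, 0.075]), array([0.651, 0.084, 0.1  ]), array([0.644, 0.081, 0.13 ])]
bar [array([ 0.645, -0.092,  0.075]), array([ 0.64, -0.09,  0.1 ]), array([ 0.633, -0.087,  0.13 ])]
```

```bash
python3 - <<'E'
from h import *
import pickle
d=pickle.load(open("c0.pkl","rb"));t,s=d["top"],d["side"]
def show(mod,v,p,nm):
    T=mod@Rt.from_euler("z",p[3]).as_matrix().T+p[:3]
    for c,m in v: print(nm,(msup(m)-sup(P(c,T)))[::3].round(1))
v=[(c,max(comps(yellow(c)),key=lambda q:q[0])[2]) for c in(t,s)]
p,e=fit(COV,v,[.426,-.346,0,.09]);show(COV,v,p,"cov")
p1,e=fit(COV,v[:1],[.426,-.346,0,.09]);print(p1,e)
v=[(c,green(c)) for c in(t,s)]
v=[(c,f&cv2.dilate(max(comps(f),key=lambda q:q[0])[2].astype(np.uint8),np.ones((9,9)))) for c,f in v]
p,e=fit(BOX,v,[.53,.004,0,-.08]);show(BOX,v,p,"box")
im=[]
for c in(t,s):
    i=c["image"][:,:,::-1].copy();T=BOX@Rt.from_euler("z",p[3]).as_matrix().T+p[:3]
    i=cv2.resize(i,None,fx=4,fy=4,interpolation=cv2.INTER_NEAREST)
    q=(P(c,T)*4+2).round().astype(int)
    for a in q: cv2.circle(i,tuple(int(x) for x in a),3,(255,0,255),-1)
    m=q.mean(0).astype(int);im.append(i[m[1]-290:m[1]+290,m[0]-195:m[0]+195])
cv2.imwrite("pics/b1.png",np.hstack(im))
E
```

```text
cov [-1.7 -2.1 -1.8 -0.8 -0.8 -0.6 -0.6 -1.4 -1.8 -1.4 -2.  -1.9]
cov [-1.3 -2.2 -2.5 -2.  -1.8 -1.3 -0.4 -0.7 -0.6 -0.2 -0.7 -0.8]
[ 0.42652843 -0.35947167 -0.0462797   0.09477108] 0.18689265511994965
box [-1.7 -1.5 -0.9  0.1 -0.6 -0.6 -0.4 -0.9 -1.8 -1.5 -2.6 -3.1]
box [-1.3 -1.9 -3.1 -3.3 -2.4 -1.6 -1.2  0.4 -0.3 -1.  -0.9 -1.3]
```

View pics/b1.png

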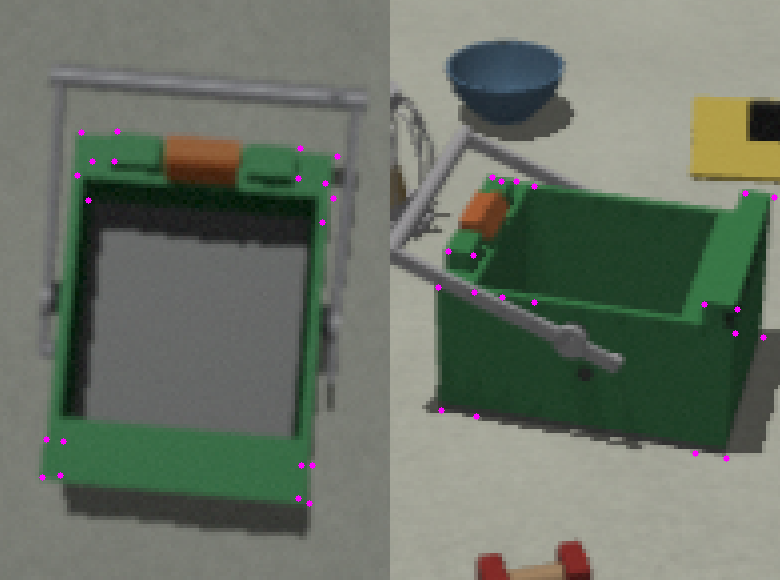

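```bash
python3 - <<'E'
s=open("h.py").read()
s=s.replace("sup(P(c,T(p)))-s for","sup(P(c,T(p)))-s-p[4] for").replace("p0,loss","[*p0,.5],loss").replace(".01,.1])",".01,.1,1])")
s=s.replace("(S>140)","").replace("[...,1]>140","[...,1]>110").replace("[...,1]>110)).astype(np.uint8)\ndef y","[...,1]>90)).astype(np.uint8)\ndef y")
open("h.py","w").write(s)
E
python3 - <<'E'
from h import *
import pickle
d=pickle.load(open("c0.pkl","rb"));t,s=d["top"],d["side"]
toys(t,s,True)
v=[(c,max(comps(yellow(c)),key=lambda q:q[0])[2]) for c in(t,s)]
print("cov",*fit(COV,v,[.426,-.346,0,.09]))
v=[(c,green(c)) for c in(t,s)]
v=[(c,f&cv2.dilate(max(comps(f),key=lambda q:q[0])[2].astype(np.uint8),np.ones((9,9)))) for c,f in v]
p,e=fit(BOX,v,[.53,.004,0,-.08]);print("box",p,e)
# manual top-view checks (crop offset): compare named corners
c=t;B=lambda q,p=p:P(c,np.array(q)/1000@Rt.from_euler("z",p[3]).as_matrix().T+p[:3])
off=(P(t,BOX@Rt.from_euler("z",-.08341743).as_matrix().T+[.52798904,.00431914,-.00446111])*4+2).round().astype(int).mean(0).astype(int)-[195,290]
click=np.array([[42,477],[308,503],[78,135],[330,155]]);q=[[-100,71,113],[-100,-71,113],[90,71,96],[90,-71,96]]
uv=(click+off-2)/4;print((B(q)-uv).round(2))
r=least_squares(lambda a:(B(q,np.array([a[0],a[1],0,a[2]]))-uv).ravel(),[.53,.004,-.08]);print("click fit z=0",r.x,r.fun.round(1))
pb=np.array([r.x[0],r.x[1],0,r.x[2]])
for nm,cc in(("top",t),("side",s)):
  for th in(.1,.2,.3,.4): print(nm,th,(P(cc,np.array([[-125*np.cos(th),y,75+125*np.sin(th)] for y in(80,-80)])*[-1,1,1]/1000@Rt.from_euler("z",pb[3]).as_matrix().T+pb[:3])*1.4286).round().tolist())
E
```

```text
toy 204 80 [ 0.7059  0.2001  0.0267  2.5918 -3.6766] rms 3.92
unmatched top 194 [281. 182.] [0.622 0.001 0.014]
toy 187 353 [ 0.5985  0.3639  0.0142 -2.1911  1.6646] rms 0.66
toy 185 273 [ 0.528   0.2404  0.0129 -2.7385  1.3439] rms 0.51
toy 193 357 [0.4844 0.373  0.014  2.9993 1.651 ] rms 0.78
toy 158 50 [ 3.4900e-01 -3.5260e-01  7.0000e-04  1.7395e+00  3.0675e+00] rms 1.1
cov [ 4.28709114e-01 -3.45494917e-01 -8.28267237e-04  8.78259162e-02
  8.32307255e-01] 0.4423397281988474
box [ 5.27592542e-01  5.70887952e-03  1.05914111e-03 -7.50574278e-02
  1.24577685e+00] 0.503222166234148
[[-0.51  0.47]
 [ 0.12  0.02]
 [-0.42 -0.8 ]
 [ 1.01 -0.42]]
click fit z=0 [ 0.5273249   0.0058381  -0.07267313] [-0.4  0.7  0.1  0.1 -0.5 -0.5  0.8 -0.3]
top 0.1 [[353.0, 229.0], [456.0, 237.0]]
top 0.2 [[353.0, 228.0], [456.0, 236.0]]
top 0.3 [[352.0, 228.0], [457.0, 237.0]]
top 0.4 [[351.0, 229.0], [457.0, 238.0]]
side 0.1 [[330.0, 317.0], [356.0, 274.0]]
side 0.2 [[330.0, 311.0], [357.0, 269.0]]
side 0.3 [[332.0, 306.0], [358.0, 264.0]]
side 0.4 [[334.0, 300.0], [360.0, 259.0]]
```

```bash
cat >> h.py <<'E'
BP=np.array([.5275,.0058,0]);BY=-.074
def box(x,y,z): return BP+Rt.from_euler("z",BY).apply(np.array([x,y,z])/1000)
def yaw(o): 
    X=Rt.from_quat(o["tool_rot"]).apply([1,0,0]);return np.arctan2(X[1],X[0])
def near(th,ref=0.,per=np.pi): return th-per*np.round((th-ref)/per)
def plan(wps,step=.027,start=None):
    """wps: (x,y,z,yaw,claw[,holdrows]); prints rounded rows, 10 per call"""
    from rig import robot
    o=robot.get_obs();p=np.array(o["position"]);a=yaw(o);rows=[]
    if start is not None: p,a=np.array(start[:3],float),start[3]
    for w in wps:
        t=np.array(w[:3]);da=w[3]-a;n=max(1,int(np.ceil(max(np.linalg.norm(t-p)/step,abs(da)/.095))))
        if np.linalg.norm(t-p)<2e-4 and abs(da)<2e-3: n=0
        for i in range(n):
            d=(t-p)/(n-i);x=np.array([np.cos(a),np.sin(a),0]);y=np.array([np.sin(a),-np.cos(a),0])
            r=np.round([d@x/.03,d@y/.03,-d[2]/.03,-(w[3]-a)/(n-i)/.1],2)+0.
            p=p+.03*(r[0]*x+r[1]*y-r[2]*np.array([0,0,1]));a-=.1*r[3];rows.append([w[4],*r])
        rows+=[[w[4],0,0,0,0]]*(w[5] if len(w)>5 else 0)
    while len(rows)%10: rows.append([wps[-1][4],0,0,0,0])
    for k in range(0,len(rows),10): print("["+", ".join(",".join(f"{v:g}" for v in r) for r in rows[k:k+10])+"]")
    print("end",p.round(4),round(a,3))
def look(tag=None):
    from rig import robot
    r=[robot.camera("top"),robot.camera("side")]
    if tag:
        for n,c in zip(("t","s"),r): cv2.imwrite(f"pics/{tag}{n}.png",c["image"][:,:,::-1])
    return r
def st():
    from rig import robot
    o=robot.get_obs();print("t",round(o["time"],2),"p",o["position"].round(4),"yaw",round(yaw(o),3),"q",o["q"].round(2),"F",o["ft_force"].round(1),"w",round(o["grip_width"],4),o["grip_force"].__round__(1));return o
E
python3 - <<'E'
from h import *
plan([(.42,-.33,.222,.303,1),(.46,.13,.222,.403,1)],step=.029)
E
```

```text
[1,0.78,-0.47,0,0, 1,0.77,-0.47,0,0, 1,0.78,-0.47,0,0, 1,0.77,-0.47,0,0, 1,0.78,-0.47,0,0, 1,0.77,-0.47,0,0, 1,0.78,-0.47,0,0, 1,0.77,-0.47,0,0, 1,0.78,-0.48,0,0, 1,0.77,-0.47,0,0]
[1,0.78,-0.48,0,0, 1,0.77,-0.47,-0.01,0, 1,0.78,-0.48,0,0, 1,0.37,-0.89,0,-0.06, 1,0.37,-0.89,0,-0.06, 1,0.38,-0.89,0,-0.06, 1,0.38,-0.88,0,-0.06, 1,0.39,-0.88,0,-0.06, 1,0.39,-0.88,0,-0.06, 1,0.4,-0.88,0,-0.06]
[1,0.4,-0.87,0,-0.06, 1,0.41,-0.87,0,-0.07, 1,0.41,-0.87,0,-0.06, 1,0.42,-0.86,0,-0.07, 1,0.42,-0.86,0,-0.06, 1,0.43,-0.86,0,-0.07, 1,0.43,-0.86,0,-0.06, 1,0.44,-0.85,0,-0.07, 1,0.45,-0.86,0,-0.06, 1,0,0,0,0]
end [0.46   0.1301 0.222 ] 0.403
```

Request:
play_rows(steps=[1,0.78,-0.47,0,0,1,0.78,-0.47,0,0,1,0.78,-0.47,0,0,1,0.78,-0.47,0,0,1,0.78,-0.47,0,0,1,0.78,-0.47,0,0,1,0.78,-0.47,0,0,1,0.78,-0.47,0,0,1,0.78,-0.47,0,0,1,0.78,-0.47,0,0])

```text
time: 1.1
position: [0.3682, -0.391, 0.2222]
tool_rot: [0.989, 0.151, -0.0, -0.0]
ft_force: [0.2, -0.3, -0.2]
grip_width: 0.0868
grip_force: 0.0
```

Request:
play_rows(steps=[1,0.78,-0.48,0,0,1,0.77,-0.47,0,0,1,0.78,-0.48,0,0,1,0.37,-0.89,0,-0.06,1,0.37,-0.89,0,-0.06,1,0.38,-0.89,0,-0.06,1,0.38,-0.88,0,-0.06,1,0.39,-0.88,0,-0.06,1,0.39,-0.88,0,-0.06,1,0.4,-0.88,0,-0.06])

```text
time: 2.1
position: [0.4391, -0.1275, 0.2223]
tool_rot: [0.985, 0.172, -0.0, -0.0]
ft_force: [0.5, 0.6, 0.4]
grip_width: 0.0869
grip_force: 0.0
```

Request:
play_rows(steps=[1,0.4,-0.87,0,-0.06,1,0.41,-0.87,0,-0.07,1,0.41,-0.87,0,-0.06,1,0.42,-0.86,0,-0.07,1,0.42,-0.86,0,-0.06,1,0.43,-0.86,0,-0.07,1,0.43,-0.86,0,-0.06,1,0.44,-0.85,0,-0.07,1,0.45,-0.86,0,-0.06,1,0,0,0,0])

```text
time: 3.1
position: [0.4614, 0.1323, 0.2224]
tool_rot: [0.979, 0.202, 0.0, -0.0]
ft_force: [0.3, -0.5, -0.4]
grip_width: 0.0871
grip_force: 0.0
```

```bash
cat > g.py <<'E'
from h import *
E
python3 - <<'E'
from h import *
st();t,s=look("m1");T=toys(t,s)
b=[p for p in T if np.hypot(p[0]-.528,p[1]-.24)<.09]
if b:
    b=b[0];y=near(b[3],.4)
    plan([(b[0],b[1],.12,y,1),(b[0],b[1],.003,y,1,1),(b[0],b[1],.003,y,-1,6),(b[0],b[1],.2,y,-1),(*box(0,33,200),BY,-1),(*box(0,33,36),BY,-1),(*box(0,33,36),BY,-.35,3),(*box(0,33,200),BY,-.35)])
E
```

```text
t 3.1 p [0.4614 0.1323 0.2224] yaw 0.407 q [0.05 0.33 1.79 0.   1.02 1.21] F [ 0.3 -0.5 -0.4] w 0.0871 0.0
toy 231 79 [ 0.7052  0.1981  0.0235 -0.3961 -3.3247] rms 3.9
unmatched top 196 [281. 182.] [0.622 0.001 0.014]
toy 83 345 [0.599  0.3741 0.0217 3.5289 4.2511] rms 4.4
toy 75 345 [5.9600e-01 3.4760e-01 4.2000e-03 2.8258e+00 5.3144e+00] rms 5.38
toy 155 50 [ 3.4900e-01 -3.5260e-01  7.0000e-04  1.7400e+00  3.0695e+00] rms 1.09
```

View pics/m1t.png

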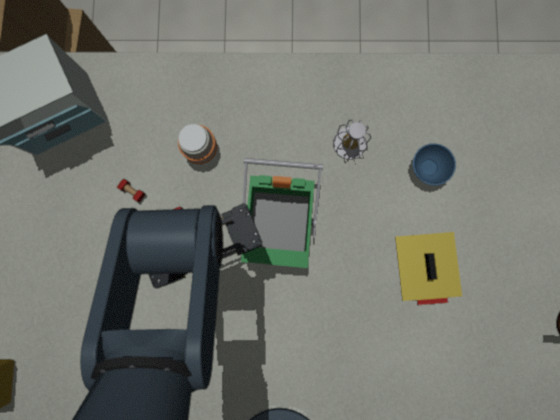

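```bash
cat >> h.py <<'E'
KN=[[.5985,.3639,.0142,.950],[.528,.2404,.0129,.403],[.4844,.373,.014,-.142]]
def sidetoys(s):
    """side-only fits with z fixed, seeded by known or by component"""
    out=[]
    for a,ce,m in comps(red(s),120):
        w=ray(s,ce,.014)
        if a>600 or not(.3<w[0]<.8 and .1<w[1]<.7): continue
        S=msup(m);best=None
        for y0 in np.arange(0,3.1,.4):
            T=lambda p:TOY@Rt.from_euler("z",p[2]).as_matrix().T+[p[0],p[1],.014]
            r=least_squares(lambda p:sup(P(s,T(p)))-S-1.5,[w[0],w[1],y0],x_scale=[.01,.01,.1])
            if best is None or r.cost<best.cost: best=r
        print("side toy",a,best.x.round(4),"yaw",near(best.x[2],.4).round(3),"rms",np.sqrt(2*best.cost/36).round(2));out.append(best.x)
    return out
def cyc(b,yb,y,drop=36):
    B=lambda z:(*box(0,yb,z),BY)
    plan([(b[0],b[1],.12,y,1),(b[0],b[1],.003,y,1,1),(b[0],b[1],.003,y,-1,5),(b[0],b[1],.2,y,-1),(*B(200),-1),(*B(drop),-1),(*B(drop),-.35,3),(*B(210),-.35)])
E
python3 - <<'E'
from h import *
s={**__import__("pickle").load(open("c0.pkl","rb"))["side"]};s["image"]=cv2.imread("pics/m1s.png")[:,:,::-1].copy()
sidetoys(s)
cyc(KN[1],33,KN[1][3])
E
```

```text
side toy 120 [0.7275 0.1385 0.3615] yaw 0.361 rms 3.82
side toy 273 [0.5286 0.2417 0.4113] yaw 0.411 rms 0.46
side toy 345 [0.5986 0.3637 0.9642] yaw 0.964 rms 0.39
side toy 353 [0.4851 0.3729 2.9786] yaw -0.163 rms 0.43
[1,0.5,-0.36,0.49,0, 1,0.5,-0.36,0.49,0, 1,0.5,-0.36,0.49,0, 1,0.5,-0.36,0.48,0, 1,0.5,-0.36,0.49,0.01, 1,0.5,-0.36,0.48,0, 1,0.5,-0.35,0.49,0.01, 1,0,0,0.78,0, 1,0,0,0.78,0, 1,0,0,0.78,0]
[1,0,0,0.78,0, 1,0,0,0.78,0, 1,0,0,0,0, -1,0,0,0,0, -1,0,0,0,0, -1,0,0,0,0, -1,0,0,0,0, -1,0,0,0,0, -1,0,0,-0.82,0, -1,0,0,-0.82,0]
[-1,0,0,-0.82,0, -1,0,0,-0.82,0, -1,0,0,-0.82,0, -1,0,0,-0.82,0, -1,0,0,-0.82,0, -1,0,0,-0.83,0, -1,-0.32,0.78,0,0.6, -1,-0.28,0.79,0,0.6, -1,-0.23,0.81,0,0.59, -1,-0.18,0.82,0,0.6]
[-1,-0.13,0.83,0,0.59, -1,-0.08,0.84,0,0.6, -1,-0.03,0.84,0,0.59, -1,0.03,0.84,0,0.6, -1,0,0,0.78,0, -1,0,0,0.78,0, -1,0,0,0.78,0, -1,0,0,0.78,0, -1,0,0,0.78,0, -1,0,0,0.78,0]
[-1,0,0,0.79,0, -0.35,0,0,0,0, -0.35,0,0,0,0, -0.35,0,0,0,0, -0.35,0,0,-0.83,0, -0.35,0,0,-0.83,0, -0.35,0,0,-0.83,0, -0.35,0,0,-0.83,0, -0.35,0,0,-0.83,0, -0.35,0,0,-0.83,0]
[-0.35,0,0,-0.82,0, -0.35,0,0,0,0, -0.35,0,0,0,0, -0.35,0,0,0,0, -0.35,0,0,0,0, -0.35,0,0,0,0, -0.35,0,0,0,0, -0.35,0,0,0,0, -0.35,0,0,0,0, -0.35,0,0,0,0]
end [0.53   0.0386 0.21  ] -0.074
```

Request:
play_rows(steps=[1,0.5,-0.36,0.49,0,1,0.5,-0.36,0.49,0,1,0.5,-0.36,0.49,0,1,0.5,-0.36,0.48,0,1,0.5,-0.36,0.49,0,1,0.5,-0.36,0.48,0,1,0.5,-0.36,0.49,0,1,0,0,0.78,0,1,0,0,0.78,0,1,0,0,0.78,0], grip_force=30)

```text
time: 4.2
position: [0.5289, 0.2389, 0.049]
tool_rot: [0.98, 0.199, -0.0, 0.0]
ft_force: [-0.4, 0.4, -0.3]
grip_width: 0.0869
grip_force: 0.0
```

Request:
play_rows(steps=[1,0,0,0.78,0,1,0,0,0.78,0,1,0,0,0,0,-1,0,0,0,0,-1,0,0,0,0,-1,0,0,0,0,-1,0,0,0,0,-1,0,0,0,0,-1,0,0,0,0,-1,0,0,-0.8,0])

```text
time: 5.2
position: [0.5262, 0.2397, 0.0251]
tool_rot: [0.98, 0.2, -0.003, 0.0]
ft_force: [0.4, 0.1, 0.7]
grip_width: 0.0387
grip_force: 0.0
```

Request:
play_rows(steps=[-1,0,0,-0.82,0,-1,0,0,-0.82,0,-1,0,0,-0.82,0,-1,0,0,-0.82,0,-1,0,0,-0.82,0,-1,0,0,-0.82,0,-1,0,0,-0.82,0,-1,-0.32,0.78,0,0.6,-1,-0.28,0.79,0,0.6,-1,-0.23,0.81,0,0.59])

```text
time: 6.2
position: [0.5288, 0.1642, 0.1998]
tool_rot: [0.994, 0.111, 0.0, 0.0]
ft_force: [-0.2, 0.1, 0.3]
grip_width: 0.0005
grip_force: 0.0
```

```bash
python3 - <<'E'
from h import *
st()
B=lambda z:(*box(0,33,z),BY)
plan([(*B(200),-1),(*B(36),-1),(*B(36),-.35,3),(*B(210),-.35)])
E
```

```text
t 6.2 p [0.5288 0.1642 0.1998] yaw 0.223 q [ 0.1   0.46  1.64 -0.    1.04  1.45] F [-0.2  0.1  0.3] w 0.0005 0.0
[-1,-0.18,0.82,0,0.59, -1,-0.13,0.83,0,0.59, -1,-0.08,0.83,0,0.6, -1,-0.03,0.83,0,0.59, -1,0.02,0.84,-0.01,0.6, -1,0,0,0.78,0, -1,0,0,0.78,0, -1,0,0,0.78,0, -1,0,0,0.78,0, -1,0,0,0.78,0]
[-1,0,0,0.79,0, -1,0,0,0.78,0, -0.35,0,0,0,0, -0.35,0,0,0,0, -0.35,0,0,0,0, -0.35,0,0,-0.83,0, -0.35,0,0,-0.83,0, -0.35,0,0,-0.83,0, -0.35,0,0,-0.83,0, -0.35,0,0,-0.83,0]
[-0.35,0,0,-0.82,0, -0.35,0,0,-0.83,0, -0.35,0,0,0,0, -0.35,0,0,0,0, -0.35,0,0,0,0, -0.35,0,0,0,0, -0.35,0,0,0,0, -0.35,0,0,0,0, -0.35,0,0,0,0, -0.35,0,0,0,0]
end [0.5298 0.0386 0.21  ] -0.074
```

```bash
sed -i 's/b\[1\],.12,y,1),(b\[0\],b\[1\],.003,y,1,1),(b\[0\],b\[1\],.003,y,-1,5)/b[1],.12,y,0),(b[0],b[1],.003,y,0,1),(b[0],b[1],.003,y,-1,8)/' h.py; python3 - <<'E'
from h import *
t,s=look("m2");T=sidetoys(s)
b=min(T,key=lambda p:np.hypot(p[0]-.528,p[1]-.24));cyc(b,33,near(b[2],.4))
E
```

```text
side toy 120 [0.7275 0.1385 0.3615] yaw 0.361 rms 3.82
side toy 268 [0.5287 0.2416 0.4059] yaw 0.406 rms 0.46
side toy 354 [0.5987 0.3637 0.9758] yaw 0.976 rms 0.36
side toy 355 [0.4851 0.3729 2.9789] yaw -0.163 rms 0.42
[0,0.11,-0.52,0.53,-0.37, 0,0.13,-0.51,0.53,-0.37, 0,0.15,-0.5,0.53,-0.37, 0,0.18,-0.5,0.53,-0.37, 0,0.19,-0.5,0.53,-0.37, 0,0,0,0.78,0, 0,0,0,0.78,0, 0,0,0,0.78,0, 0,0,0,0.78,0, 0,0,0,0.78,0]
[0,0,0,0,0, -1,0,0,0,0, -1,0,0,0,0, -1,0,0,0,0, -1,0,0,0,0, -1,0,0,0,0, -1,0,0,0,0, -1,0,0,0,0, -1,0,0,0,0, -1,0,0,-0.82,0]
[-1,0,0,-0.82,0, -1,0,0,-0.82,0, -1,0,0,-0.82,0, -1,0,0,-0.82,0, -1,0,0,-0.82,0, -1,0,0,-0.82,0, -1,0,0,-0.83,0, -1,-0.33,0.78,0,0.6, -1,-0.28,0.8,0,0.6, -1,-0.23,0.81,0,0.6]
[-1,-0.18,0.83,0,0.6, -1,-0.14,0.83,0,0.6, -1,-0.08,0.84,0,0.6, -1,-0.04,0.85,0,0.6, -1,0.02,0.85,0,0.6, -1,0,0,0.78,0, -1,0,0,0.78,0, -1,0,0,0.78,0, -1,0,0,0.78,0, -1,0,0,0.78,0]
[-1,0,0,0.79,0, -1,0,0,0.78,0, -0.35,0,0,0,0, -0.35,0,0,0,0, -0.35,0,0,0,0, -0.35,0,0,-0.83,0, -0.35,0,0,-0.83,0, -0.35,0,0,-0.83,0, -0.35,0,0,-0.83,0, -0.35,0,0,-0.83,0]
[-0.35,0,0,-0.82,0, -0.35,0,0,-0.83,0, -0.35,0,0,0,0, -0.35,0,0,0,0, -0.35,0,0,0,0, -0.35,0,0,0,0, -0.35,0,0,0,0, -0.35,0,0,0,0, -0.35,0,0,0,0, -0.35,0,0,0,0]
end [0.53   0.0386 0.21  ] -0.074
```

Request:
play_rows(steps=[0,0.11,-0.52,0.53,-0.37,0,0.13,-0.51,0.53,-0.37,0,0.15,-0.5,0.53,-0.37,0,0.18,-0.5,0.53,-0.37,0,0.19,-0.5,0.53,-0.37,0,0,0,0.78,0,0,0,0,0.78,0,0,0,0,0.78,0,0,0,0,0.78,0,0,0,0,0.78,0], grip_force=30)

```text
time: 7.3
position: [0.5279, 0.2455, 0.0008]
tool_rot: [0.979, 0.204, -0.0, -0.0]
ft_force: [-0.1, -0.9, -0.3]
grip_width: 0.0433
grip_force: 0.0
```

Request:
play_rows(steps=[0,0,0,0,0,-1,0,0,0,0,-1,0,0,0,0,-1,0,0,0,0,-1,0,0,0,0,-1,0,0,0,0,-1,0,0,0,0,-1,0,0,0,0,-1,0,0,0,0,-1,0,0,-0.82,0])

```text
time: 8.3
position: [0.5262, 0.2433, 0.0253]
tool_rot: [0.979, 0.203, -0.003, 0.0]
ft_force: [-0.3, -0.1, -0.4]
grip_width: 0.0151
grip_force: 30.0
```

Request:
play_rows(steps=[-1,0,0,-0.82,0,-1,0,0,-0.82,0,-1,0,0,-0.82,0,-1,0,0,-0.82,0,-1,0,0,-0.82,0,-1,0,0,-0.82,0,-1,0,0,-0.83,0,-1,-0.33,0.78,0,0.6,-1,-0.28,0.8,0,0.6,-1,-0.23,0.81,0,0.6])

```text
time: 9.3
position: [0.5292, 0.1673, 0.2004]
tool_rot: [0.994, 0.113, 0.0, 0.0]
ft_force: [-0.4, 1.2, 0.6]
grip_width: 0.0151
grip_force: 30.0
```

```bash
python3 - <<'E'
from h import *
st()
E
```

```text
t 9.3 p [0.5292 0.1673 0.2004] yaw 0.227 q [ 0.1   0.46  1.63 -0.    1.05  1.45] F [-0.4  1.2  0.6] w 0.0151 30.0
```

Request:
play_rows(steps=[-1,-0.18,0.83,0,0.6,-1,-0.14,0.83,0,0.6,-1,-0.08,0.84,0,0.6,-1,-0.04,0.85,0,0.6,-1,0.02,0.85,0,0.6,-1,0,0,0.78,0,-1,0,0,0.78,0,-1,0,0,0.78,0,-1,0,0,0.78,0,-1,0,0,0.78,0])

```text
time: 10.3
position: [0.5305, 0.0408, 0.0823]
tool_rot: [0.999, -0.036, 0.0, 0.0]
ft_force: [-0.2, 0.4, -0.1]
grip_width: 0.0149
grip_force: 30.0
```

Request:
play_rows(steps=[-1,0,0,0.79,0,-1,0,0,0.78,0,-1,0,0,0,0,-0.35,0,0,0,0,-0.35,0,0,0,0,-0.35,0,0,0,0,-0.35,0,0,0,0,-0.35,0,0,-0.83,0,-0.35,0,0,-0.83,0,-0.35,0,0,-0.83,0])

```text
time: 11.3
position: [0.5305, 0.0409, 0.1119]
tool_rot: [0.999, -0.036, 0.0, 0.0]
ft_force: [0.4, -0.3, -0.5]
grip_width: 0.0278
grip_force: 0.0
```

Request:
play_rows(steps=[-0.35,0,0,-0.83,0,-0.35,0,0,-0.83,0,-0.35,0,0,-0.83,0,-0.35,0,0,-0.82,0,-0.35,0,0,0,0,0,0,0,0,0,0,0,0,0,0,0,0,0,0,0,0,0,0,0,0,0,0,0,0,0])

```text
time: 12.3
position: [0.5303, 0.0409, 0.2092]
tool_rot: [0.999, -0.036, -0.001, -0.0]
ft_force: [1.0, 0.9, 0.7]
grip_width: 0.0433
grip_force: 0.0
```

```bash
python3 - <<'E'
from h import *
st();t,s=look("m3");T=sidetoys(s)
b=min(T,key=lambda p:np.hypot(p[0]-.485,p[1]-.373));cyc(b,0,near(b[2],.0))
E
```

```text
t 12.3 p [0.5303 0.0409 0.2092] yaw -0.071 q [-0.13  0.42  1.68 -0.    1.04  1.51] F [1.  0.9 0.7] w 0.0433 0.0
side toy 354 [0.5986 0.3637 0.9633] yaw 0.963 rms 0.38
side toy 355 [0.4851 0.3729 2.9786] yaw -0.163 rms 0.43
[0,-0.18,-0.84,0.23,0.07, 0,-0.18,-0.84,0.23,0.07, 0,-0.19,-0.84,0.23,0.07, 0,-0.19,-0.84,0.23,0.07, 0,-0.2,-0.84,0.23,0.07, 0,-0.21,-0.83,0.23,0.07, 0,-0.21,-0.83,0.23,0.07, 0,-0.22,-0.83,0.23,0.07, 0,-0.22,-0.83,0.23,0.07, 0,-0.23,-0.83,0.23,0.07]
[0,-0.23,-0.83,0.23,0.07, 0,-0.24,-0.82,0.23,0.07, 0,-0.25,-0.82,0.22,0.08, 0,0,0,0.78,0, 0,0,0,0.78,0, 0,0,0,0.78,0, 0,0,0,0.78,0, 0,0,0,0.78,0, 0,0,0,0,0, -1,0,0,0,0]
[-1,0,0,0,0, -1,0,0,0,0, -1,0,0,0,0, -1,0,0,0,0, -1,0,0,0,0, -1,0,0,0,0, -1,0,0,0,0, -1,0,0,-0.82,0, -1,0,0,-0.82,0, -1,0,0,-0.82,0]
[-1,0,0,-0.82,0, -1,0,0,-0.82,0, -1,0,0,-0.82,0, -1,0,0,-0.82,0, -1,0,0,-0.82,0, -1,0.24,0.85,0,-0.06, -1,0.24,0.85,0,-0.06, -1,0.23,0.85,0,-0.06, -1,0.23,0.85,0,-0.06, -1,0.22,0.85,0,-0.07]
[-1,0.21,0.85,0,-0.06, -1,0.21,0.85,0,-0.07, -1,0.2,0.86,0,-0.06, -1,0.2,0.86,0,-0.07, -1,0.19,0.86,0,-0.06, -1,0.19,0.86,0,-0.07, -1,0.18,0.86,0,-0.06, -1,0.18,0.86,0,-0.07, -1,0.18,0.86,0,-0.06, -1,0,0,0.78,0]
[-1,0,0,0.78,0, -1,0,0,0.78,0, -1,0,0,0.78,0, -1,0,0,0.78,0, -1,0,0,0.78,0, -1,0,0,0.78,0, -0.35,0,0,0,0, -0.35,0,0,0,0, -0.35,0,0,0,0, -0.35,0,0,0,0]
[-0.35,0,0,-0.83,0, -0.35,0,0,-0.83,0, -0.35,0,0,-0.83,0, -0.35,0,0,-0.83,0, -0.35,0,0,-0.83,0, -0.35,0,0,-0.82,0, -0.35,0,0,-0.83,0, -0.35,0,0,0,0, -0.35,0,0,0,0, -0.35,0,0,0,0]
end [0.5276 0.0057 0.2101] -0.074
```

View pics/m3s.png

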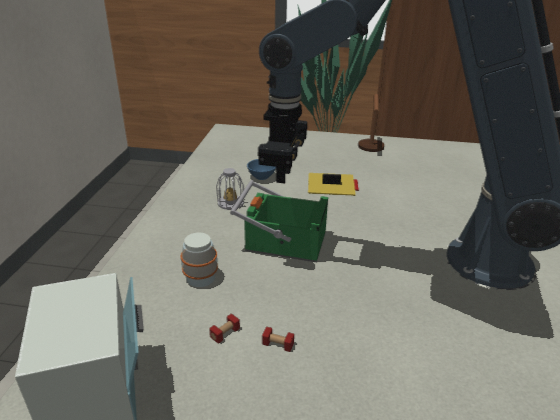

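Request:
play_rows(steps=[0,-0.18,-0.84,0.23,0.07,0,-0.18,-0.84,0.23,0.07,0,-0.19,-0.84,0.23,0.07,0,-0.19,-0.84,0.23,0.07,0,-0.2,-0.84,0.23,0.07,0,-0.21,-0.83,0.23,0.07,0,-0.21,-0.83,0.23,0.07,0,-0.22,-0.83,0.23,0.07,0,-0.22,-0.83,0.23,0.07,0,-0.23,-0.83,0.23,0.07])

```text
time: 13.4
position: [0.4956, 0.2974, 0.1405]
tool_rot: [0.997, -0.071, -0.0, 0.0]
ft_force: [0.2, 0.7, 0.1]
grip_width: 0.0434
grip_force: 0.0
```

Request:
play_rows(steps=[0,-0.23,-0.83,0.23,0.07,0,-0.24,-0.82,0.23,0.07,0,-0.25,-0.82,0.22,0.08,0,0,0,0.78,0,0,0,0,0.78,0,0,0,0,0.78,0,0,0,0,0.78,0,0,0,0,0.78,0,0,0,0,0,0,-1,0,0,0,0])

```text
time: 14.4
position: [0.4852, 0.3728, 0.003]
tool_rot: [0.997, -0.082, -0.0, 0.0]
ft_force: [-0.2, 0.6, 0.4]
grip_width: 0.0406
grip_force: 0.0
```

Request:
play_rows(steps=[-1,0,0,0,0,-1,0,0,0,0,-1,0,0,0,0,-1,0,0,0,0,-1,0,0,0,0,-1,0,0,0,0,-1,0,0,0,0,-1,0,0,-0.82,0,-1,0,0,-0.82,0,-1,0,0,-0.82,0])

```text
time: 15.4
position: [0.4849, 0.3726, 0.0776]
tool_rot: [0.997, -0.082, -0.001, 0.0]
ft_force: [0.0, -0.6, 0.1]
grip_width: 0.0152
grip_force: 30.0
```

Request:
play_rows(steps=[-1,0,0,-0.82,0,-1,0,0,-0.82,0,-1,0,0,-0.82,0,-1,0,0,-0.82,0,-1,0,0,-0.82,0,-1,0.24,0.85,0,-0.06,-1,0.24,0.85,0,-0.06,-1,0.23,0.85,0,-0.06,-1,0.23,0.85,0,-0.06,-1,0.22,0.85,0,-0.07])

```text
time: 16.4
position: [0.5002, 0.2405, 0.2001]
tool_rot: [0.998, -0.066, -0.0, 0.0]
ft_force: [-0.0, 0.2, -0.7]
grip_width: 0.0149
grip_force: 30.0
```

Request:
play_rows(steps=[-1,0.21,0.85,0,-0.06,-1,0.21,0.85,0,-0.07,-1,0.2,0.86,0,-0.06,-1,0.2,0.86,0,-0.07,-1,0.19,0.86,0,-0.06,-1,0.19,0.86,0,-0.07,-1,0.18,0.86,0,-0.06,-1,0.18,0.86,0,-0.07,-1,0.18,0.86,0,-0.06,-1,0,0,0.5,0])

```text
time: 17.4
position: [0.5303, 0.0024, 0.1867]
tool_rot: [0.999, -0.039, 0.003, 0.001]
ft_force: [0.1, 0.5, -0.7]
grip_width: 0.0152
grip_force: 30.0
```

```bash
python3 - <<'E'
from h import *
st();t,s=look("m4");sidetoys(s)
B=lambda z:(*box(0,0,z),BY)
plan([(*B(36),-1,1),(*B(36),-.35,4),(*B(210),-.35)])
E
```

```text
t 17.4 p [0.5303 0.0024 0.1867] yaw -0.077 q [-0.21  0.45  1.71 -0.    0.98  1.44] F [ 0.1  0.5 -0.7] w 0.0152 30.0
side toy 357 [0.5986 0.3637 0.9642] yaw 0.964 rms 0.39
[-1,0.01,0,0.82,0, -1,0.01,-0.01,0.82,0, -1,0,0,0.82,-0.01, -1,0.01,-0.01,0.82,0, -1,0,0,0.82,-0.01, -1,0.01,-0.01,0.83,0, -1,0,0,0,0, -0.35,0,0,0,0, -0.35,0,0,0,0, -0.35,0,0,0,0]
[-0.35,0,0,0,0, -0.35,0,0,-0.83,0, -0.35,0,0,-0.83,0, -0.35,0,0,-0.83,0, -0.35,0,0,-0.83,0, -0.35,0,0,-0.83,0, -0.35,0,0,-0.83,0, -0.35,0,0,-0.82,0, -0.35,0,0,0,0, -0.35,0,0,0,0]
end [0.5276 0.0059 0.2099] -0.074
```

Release, then plan the last toy.

Request:
play_rows(steps=[-1,0,0,0.82,0,-1,0,0,0.82,0,-1,0,0,0.82,0,-1,0,0,0.82,0,-1,0,0,0.82,0,-1,0,0,0.82,0,-1,0,0,0,0,-0.35,0,0,0,0,-0.35,0,0,0,0,-0.35,0,0,0,0])

```text
time: 18.5
position: [0.5288, 0.0056, 0.0392]
tool_rot: [0.999, -0.037, 0.001, 0.0]
ft_force: [-0.1, 0.4, -0.0]
grip_width: 0.0265
grip_force: 0.0
```

Request:
play_rows(steps=[-0.35,0,0,0,0,-0.35,0,0,-0.83,0,-0.35,0,0,-0.83,0,-0.35,0,0,-0.83,0,-0.35,0,0,-0.83,0,-0.35,0,0,-0.83,0,-0.35,0,0,-0.83,0,-0.35,0,0,-0.82,0,0,0,0,0,0,0,0,0,0,0])

```text
time: 19.5
position: [0.5277, 0.0057, 0.2124]
tool_rot: [0.999, -0.037, 0.001, 0.0]
ft_force: [0.1, 0.4, 0.1]
grip_width: 0.0371
grip_force: 0.0
```

```bash
python3 - <<'E'
from h import *
st();t,s=look("m5");T=sidetoys(s)
b=min(T,key=lambda p:np.hypot(p[0]-.5986,p[1]-.3637));cyc(b,-33,near(b[2],.4))
E
```

```text
t 19.5 p [0.5277 0.0057 0.2124] yaw -0.074 q [-0.2   0.41  1.69 -0.    1.04  1.44] F [0.1 0.4 0.1] w 0.0371 0.0
side toy 354 [0.5985 0.3637 0.9639] yaw 0.964 rms 0.39
[0,0.11,-0.86,0.22,-0.74, 0,0.17,-0.85,0.22,-0.74, 0,0.23,-0.84,0.22,-0.74, 0,0.29,-0.82,0.22,-0.74, 0,0.35,-0.79,0.22,-0.74, 0,0.41,-0.77,0.21,-0.74, 0,0.47,-0.73,0.22,-0.74, 0,0.52,-0.7,0.21,-0.74, 0,0.57,-0.66,0.22,-0.74, 0,0.62,-0.61,0.21,-0.74]
[0,0.66,-0.56,0.22,-0.75, 0,0.7,-0.51,0.21,-0.74, 0,0.74,-0.46,0.22,-0.75, 0,0.77,-0.4,0.21,-0.74, 0,0,0,0.78,0, 0,0,0,0.78,0, 0,0,0,0.78,0, 0,0,0,0.78,0, 0,0,0,0.78,0, 0,0,0,0,0]
[-1,0,0,0,0, -1,0,0,0,0, -1,0,0,0,0, -1,0,0,0,0, -1,0,0,0,0, -1,0,0,0,0, -1,0,0,0,0, -1,0,0,0,0, -1,0,0,-0.82,0, -1,0,0,-0.82,0]
[-1,0,0,-0.82,0, -1,0,0,-0.82,0, -1,0,0,-0.82,0, -1,0,0,-0.82,0, -1,0,0,-0.82,0, -1,0,0,-0.83,0, -1,-0.81,0.36,0,0.69, -1,-0.78,0.42,0,0.69, -1,-0.75,0.47,0,0.69, -1,-0.71,0.52,0,0.69]
[-1,-0.68,0.57,0,0.69, -1,-0.64,0.61,0,0.69, -1,-0.59,0.65,0,0.69, -1,-0.55,0.69,0,0.69, -1,-0.5,0.73,0,0.69, -1,-0.44,0.76,0,0.69, -1,-0.39,0.79,0,0.7, -1,-0.34,0.82,0,0.69, -1,-0.28,0.84,0,0.7, -1,-0.22,0.86,0,0.69]
[-1,-0.15,0.87,0,0.7, -1,0,0,0.78,0, -1,0,0,0.78,0, -1,0,0,0.78,0, -1,0,0,0.78,0, -1,0,0,0.78,0, -1,0,0,0.79,0, -1,0,0,0.78,0, -0.35,0,0,0,0, -0.35,0,0,0,0]
[-0.35,0,0,0,0, -0.35,0,0,-0.83,0, -0.35,0,0,-0.83,0, -0.35,0,0,-0.83,0, -0.35,0,0,-0.83,0, -0.35,0,0,-0.83,0, -0.35,0,0,-0.82,0, -0.35,0,0,-0.83,0, -0.35,0,0,0,0, -0.35,0,0,0,0]
end [ 0.5251 -0.0272  0.21  ] -0.074
```

View pics/m5t.png

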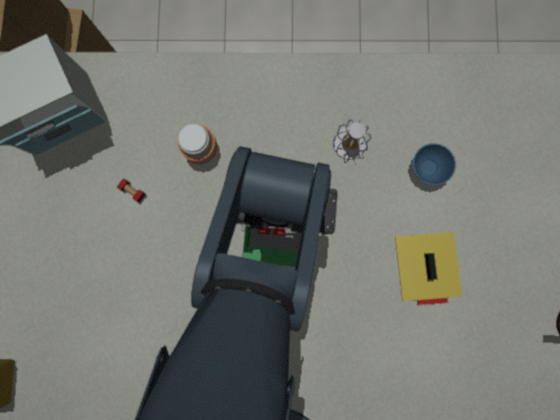

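Request:
play_rows(steps=[0,0.11,-0.86,0.22,-0.74,0,0.17,-0.85,0.22,-0.74,0,0.23,-0.84,0.22,-0.74,0,0.29,-0.82,0.22,-0.74,0,0.35,-0.79,0.22,-0.74,0,0.41,-0.77,0.21,-0.74,0,0.47,-0.73,0.22,-0.74,0,0.52,-0.7,0.21,-0.74,0,0.57,-0.66,0.22,-0.74,0,0.62,-0.61,0.21,-0.74])

```text
time: 20.6
position: [0.5777, 0.2622, 0.1444]
tool_rot: [0.945, 0.328, -0.002, -0.0]
ft_force: [0.8, -0.1, -0.2]
grip_width: 0.0433
grip_force: 0.0
```

Request:
play_rows(steps=[0,0.66,-0.56,0.22,-0.75,0,0.7,-0.51,0.21,-0.74,0,0.74,-0.46,0.22,-0.75,0,0.77,-0.4,0.21,-0.74,0,0,0,0.78,0,0,0,0,0.78,0,0,0,0,0.78,0,0,0,0,0.78,0,0,0,0,0.78,0,0,0,0,0,0])

```text
time: 21.6
position: [0.599, 0.3632, 0.0015]
tool_rot: [0.886, 0.463, -0.001, -0.0]
ft_force: [0.5, -0.2, -0.3]
grip_width: 0.0433
grip_force: 0.0
```

Request:
play_rows(steps=[-1,0,0,0,0,-1,0,0,0,0,-1,0,0,0,0,-1,0,0,0,0,-1,0,0,0,0,-1,0,0,0,0,-1,0,0,0,0,-1,0,0,0,0,-1,0,0,-0.82,0,-1,0,0,-0.82,0])

```text
time: 22.6
position: [0.5986, 0.3631, 0.0524]
tool_rot: [0.886, 0.463, -0.001, -0.0]
ft_force: [0.0, 0.3, -1.1]
grip_width: 0.0152
grip_force: 30.0
```

Request:
play_rows(steps=[-1,0,0,-0.82,0,-1,0,0,-0.82,0,-1,0,0,-0.82,0,-1,0,0,-0.82,0,-1,0,0,-0.82,0,-1,0,0,-0.83,0,-1,-0.81,0.36,0,0.69,-1,-0.78,0.42,0,0.69,-1,-0.75,0.47,0,0.69,-1,-0.71,0.52,0,0.69])

```text
time: 23.6
position: [0.5795, 0.2582, 0.2011]
tool_rot: [0.942, 0.336, 0.0, 0.0]
ft_force: [1.3, 0.0, -0.7]
grip_width: 0.0153
grip_force: 30.0
```

Request:
play_rows(steps=[-1,-0.68,0.57,0,0.69,-1,-0.64,0.61,0,0.69,-1,-0.59,0.65,0,0.69,-1,-0.55,0.69,0,0.69,-1,-0.5,0.73,0,0.69,-1,-0.44,0.76,0,0.69,-1,-0.39,0.79,0,0.7,-1,-0.34,0.82,0,0.69,-1,-0.28,0.84,0,0.7,-1,-0.22,0.86,0,0.69])

```text
time: 24.6
position: [0.5304, -0.0023, 0.2012]
tool_rot: [1.0, -0.004, 0.0, 0.0]
ft_force: [0.5, 0.4, -0.2]
grip_width: 0.0151
grip_force: 30.0
```

```bash
python3 - <<'E'
from h import *
st();t,s=look("m6");sidetoys(s)
B=lambda z:(*box(0,-33,z),BY)
plan([(*B(200),-1),(*B(36),-1,1),(*B(36),-.35,4),(*B(210),-.35)])
E
```

```text
t 24.6 p [ 0.5304 -0.0023  0.2012] yaw -0.007 q [-0.22  0.43  1.69  0.    1.02  1.36] F [ 0.5  0.4 -0.2] w 0.0151 30.0
[-1,-0.17,0.77,0.04,0.66, -1,0,0,0.78,0, -1,0,0,0.78,0, -1,0,0,0.78,0, -1,0,0,0.78,0, -1,0,0,0.78,0, -1,0,0,0.78,0, -1,0,0,0.78,0, -1,0,0,0,0, -0.35,0,0,0,0]
[-0.35,0,0,0,0, -0.35,0,0,0,0, -0.35,0,0,0,0, -0.35,0,0,-0.83,0, -0.35,0,0,-0.83,0, -0.35,0,0,-0.83,0, -0.35,0,0,-0.83,0, -0.35,0,0,-0.83,0, -0.35,0,0,-0.82,0, -0.35,0,0,-0.83,0]
end [ 0.5251 -0.027   0.2101] -0.074
```

Request:
play_rows(steps=[-1,-0.17,0.77,0,0.66,-1,0,0,0.78,0,-1,0,0,0.78,0,-1,0,0,0.78,0,-1,0,0,0.78,0,-1,0,0,0.78,0,-1,0,0,0.78,0,-1,0,0,0.78,0,-1,0,0,0,0,-0.35,0,0,0,0])

```text
time: 25.7
position: [0.5256, -0.0239, 0.0372]
tool_rot: [0.999, -0.035, -0.0, -0.0]
ft_force: [0.6, -0.4, 1.3]
grip_width: 0.0184
grip_force: 0.0
```

Request:
play_rows(steps=[-0.35,0,0,0,0,-0.35,0,0,0,0,-0.35,0,0,0,0,-0.35,0,0,-0.83,0,-0.35,0,0,-0.83,0,-0.35,0,0,-0.83,0,-0.35,0,0,-0.83,0,-0.35,0,0,-0.83,0,-0.35,0,0,-0.82,0,-0.35,0,0,-0.83,0])

```text
time: 26.7
position: [0.5252, -0.0244, 0.2128]
tool_rot: [0.999, -0.035, 0.0, 0.0]
ft_force: [1.4, 0.2, -0.3]
grip_width: 0.0287
grip_force: 0.0
```

```bash
python3 - <<'E'
from h import *
o=st();p=o["position"]
c=np.array([.4287,-.3455,0]);y=.088;g=c+Rt.from_euler("z",y).apply([.015,0,0])
plan([(.50,-.2,.21,y,0),(g[0],g[1],.12,y,0,3)])
E
```

```text
t 26.7 p [ 0.5252 -0.0244  0.2128] yaw -0.07 q [-0.26  0.41  1.69  0.    1.04  1.38] F [ 1.4  0.2 -0.3] w 0.0287 0.0
[0,-0.06,0.84,0.01,-0.23, 0,-0.08,0.84,0.01,-0.23, 0,-0.1,0.84,0.01,-0.22, 0,-0.12,0.84,0.02,-0.23, 0,-0.14,0.83,0.01,-0.22, 0,-0.15,0.83,0.02,-0.23, 0,-0.18,0.83,0.01,-0.22, 0,-0.33,0.66,0.43,0, 0,-0.33,0.66,0.43,0, 0,-0.33,0.66,0.43,0]
[0,-0.33,0.66,0.43,0, 0,-0.32,0.66,0.43,0, 0,-0.33,0.66,0.43,0, 0,-0.32,0.66,0.42,0, 0,0,0,0,0, 0,0,0,0,0, 0,0,0,0,0, 0,0,0,0,0, 0,0,0,0,0, 0,0,0,0,0]
end [ 0.4436 -0.3441  0.1201] 0.088
```

Request:
play_rows(steps=[0,-0.06,0.84,0.01,-0.23,0,-0.08,0.84,0.01,-0.23,0,-0.1,0.84,0.01,-0.22,0,-0.12,0.84,0.02,-0.23,0,-0.14,0.83,0.01,-0.22,0,-0.15,0.83,0.02,-0.23,0,-0.18,0.83,0.01,-0.22,0,-0.33,0.66,0.43,0,0,-0.33,0.66,0.43,0,0,-0.33,0.66,0.43,0])

```text
time: 27.7
position: [0.4755, -0.2627, 0.1701]
tool_rot: [0.999, 0.044, 0.0, 0.0]
ft_force: [-0.3, -0.6, 0.1]
grip_width: 0.0434
grip_force: 0.0
```

Request:
play_rows(steps=[0,-0.33,0.66,0.43,0,0,-0.32,0.66,0.43,0,0,-0.33,0.66,0.43,0,0,-0.32,0.66,0.42,0,0,0,0,0,0,0,0,0,0,0,0,0,0,0,0,0,0,0,0,0,0,0,0,0,0,0,0,0,0,0])

```text
time: 28.7
position: [0.4443, -0.3437, 0.1189]
tool_rot: [0.999, 0.044, 0.0, 0.0]
ft_force: [-0.5, 0.0, 0.1]
grip_width: 0.0435
grip_force: 0.0
```

```bash
python3 - <<'E'
from h import *
o=st();t,s=look("m7");sidetoys(s)
for a,ce,m in comps(red(t)): 
    if a<400: print(a,ce.round(),ray(t,ce,.02).round(3))
g=[.4436,-.3441];y=.088
plan([(*g,.010,y,0,1),(*g,.010,y,-1,7),(*g,.2,y,-1)])
E
```

```text
t 28.7 p [ 0.4443 -0.3437  0.1189] yaw 0.089 q [-0.86  0.59  1.69  0.    0.87  0.62] F [-0.5  0.   0.1] w 0.0435 0.0
side toy 120 [0.7275 0.1385 0.3615] yaw 0.361 rms 3.82
144 [ 2. 15.] [1.039 0.712 0.02 ]
238 [203. 151.] [0.693 0.19  0.02 ]
33 [347. 142.] [ 0.718 -0.155  0.02 ]
195 [281. 182.] [0.621 0.001 0.02 ]
92 [265. 212.] [0.548 0.037 0.02 ]
163 [287. 212.] [ 0.549 -0.013  0.02 ]
87 [264. 230.] [0.506 0.039 0.02 ]
178 [285. 231.] [ 0.504 -0.01   0.02 ]
[0,0,0,0.72,0, 0,0,0,0.73,0, 0,-0.01,0,0.72,0, 0,0,0,0.73,0, 0,-0.01,0.01,0.72,0, 0,0,0,0,0, -1,0,0,0,0, -1,0,0,0,0, -1,0,0,0,0, -1,0,0,0,0]
[-1,0,0,0,0, -1,0,0,0,0, -1,0,0,0,0, -1,0,0,-0.79,0, -1,0,0,-0.79,0, -1,0,0,-0.79,0, -1,0,0,-0.79,0, -1,0,0,-0.79,0, -1,0,0,-0.79,0, -1,0,0,-0.8,0]
[-1,0,0,-0.79,0, -1,0,0,0,0, -1,0,0,0,0, -1,0,0,0,0, -1,0,0,0,0, -1,0,0,0,0, -1,0,0,0,0, -1,0,0,0,0, -1,0,0,0,0, -1,0,0,0,0]
end [ 0.4436 -0.3442  0.2   ] 0.088
```

View pics/m7t.png

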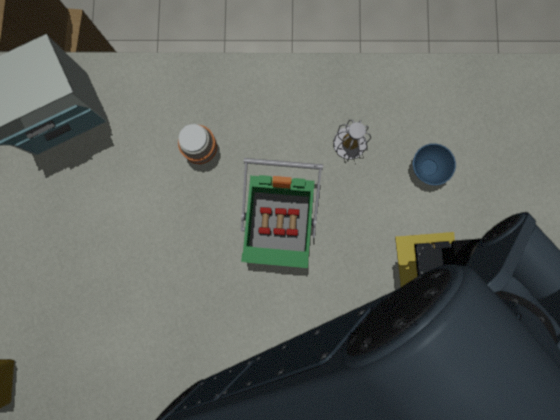

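Request:
play_rows(steps=[0,0,0,0.72,0,0,0,0,0.73,0,0,0,0,0.72,0,0,0,0,0.73,0,0,-0.02,0.01,0.72,0,0,0,0,0,0,-1,0,0,0,0,-1,0,0,0,0,-1,0,0,0,0,-1,0,0,0,0], grip_force=15)

```text
time: 29.8
position: [0.4438, -0.3448, 0.0109]
tool_rot: [0.999, 0.044, 0.001, 0.001]
ft_force: [0.4, 1.2, 0.7]
grip_width: 0.0193
grip_force: 0.4
```

Request:
play_rows(steps=[-1,0,0,0,0,-1,0,0,0,0,-1,0,0,0,0,-1,0,0,-0.4,0,-1,0,0,-0.79,0,-1,0,0,-0.79,0,-1,0,0,-0.79,0,-1,0,0,-0.79,0,-1,0,0,-0.79,0,-1,0,0,-0.8,0])

```text
time: 30.8
position: [0.4431, -0.3443, 0.1657]
tool_rot: [0.999, 0.044, -0.0, 0.0]
ft_force: [0.2, 0.9, -0.6]
grip_width: 0.0136
grip_force: 15.0
```

Request:
play_rows(steps=[-1,0,0,-0.79,0,-1,0,0,-0.4,0,-1,0,0,0,0,-1,0,0,0,0,-1,0,0,0,0,-1,0,0,0,0,-1,0,0,0,0,-1,0,0,0,0,-1,0,0,0,0,-1,0,0,0,0])

```text
time: 31.8
position: [0.4434, -0.3444, 0.2]
tool_rot: [0.999, 0.044, -0.0, -0.0]
ft_force: [-0.1, -0.3, -1.0]
grip_width: 0.0135
grip_force: 15.0
```

```bash
cat >> h.py <<'E'
def covpose(th,tcp,yw,gx,gz):
    """cover points (origin,lip,rear) with rear-up pitch th, cover point (gx,0,gz) at the pads (10mm up TCP)"""
    R=Rt.from_euler("zy",[yw,-th]);return R,np.array(tcp)+[0,0,.010]-R.apply([gx,0,gz])
def covfit(s,tcp,yw,gx=.015,gz=.020):
    m=max(comps(yellow(s)),key=lambda q:q[0])[2];S=msup(m)
    def f(p):
        R,o=covpose(p[0],tcp,yw,gx,gz);q=COV+0;return sup(P(s,R.apply(q)+o+[p[1],p[2],p[3]]))-S-.8
    r=least_squares(lambda p:np.r_[f(p),p[1:]*300],[.0,0,0,0],loss="soft_l1");th=r.x[0]
    R,o=covpose(th,tcp,yw,gx,gz);o=o+r.x[1:]
    inv=lambda w:Rt.from_euler("z",-BY).apply(w-BP)*1000
    print("pitch deg",np.degrees(th).round(1),"shift mm",(r.x[1:]*1000).round(1),"rms",np.sqrt(np.mean(f(r.x)**2)).round(2),"box-frame org",inv(o).round(1),"lip",inv(o+R.apply([-.087,0,0])).round(1),"rear",inv(o+R.apply([.075,0,0])).round(1))
    return th
E
python3 - <<'E'
from h import *
o=st();t,s=look("m8");covfit(s,o["position"],yaw(o))
plan([(*box(-135,0,200),BY,-1),(*box(-135,0,140),BY,-1,3)])
E
```

```text
t 31.8 p [ 0.4434 -0.3444  0.2   ] yaw 0.088 q [-0.86  0.47  1.62  0.    1.05  0.62] F [-0.1 -0.3 -1. ] w 0.0135 15.0
pitch deg 0.1 shift mm [1.9 0.3 0.5] rms 0.31 box-frame org [ -70.8 -357.5  190.4] lip [-156.7 -371.5  190.2] rear [   3.2 -345.4  190.5]
[-1,-0.04,-0.87,0,0.12, -1,-0.06,-0.86,0,0.12, -1,-0.07,-0.86,0,0.11, -1,-0.07,-0.86,0,0.12, -1,-0.09,-0.86,0,0.11, -1,-0.09,-0.86,0,0.12, -1,-0.1,-0.86,0,0.11, -1,-0.12,-0.86,0,0.12, -1,-0.12,-0.86,0,0.11, -1,-0.14,-0.86,0,0.12]
[-1,-0.14,-0.85,0,0.11, -1,-0.15,-0.85,0,0.12, -1,-0.17,-0.85,0,0.11, -1,-0.17,-0.86,0,0.12, -1,0,0,0.67,0, -1,0,0,0.67,0, -1,0,0,0.66,0, -1,0,0,0,0, -1,0,0,0,0, -1,0,0,0,0]
end [0.393  0.0159 0.1401] -0.074
```

View pics/m8s.png

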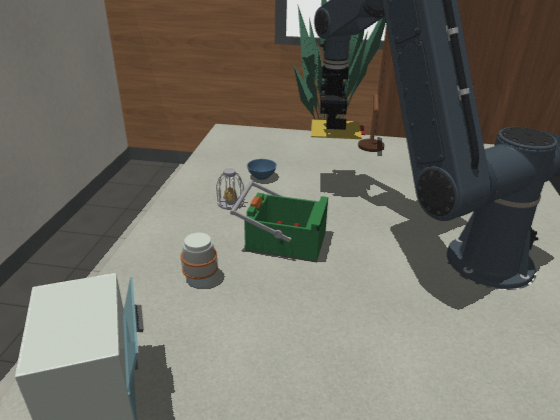

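Request:
play_rows(steps=[-1,-0.05,-0.87,0,0.12,-1,-0.06,-0.86,0,0.12,-1,-0.07,-0.86,0,0.11,-1,-0.07,-0.86,0,0.12,-1,-0.09,-0.86,0,0.11,-1,-0.09,-0.86,0,0.12,-1,-0.1,-0.86,0,0.11,-1,-0.12,-0.86,0,0.12,-1,-0.12,-0.86,0,0.11,-1,-0.14,-0.86,0,0.12])

```text
time: 32.9
position: [0.4069, -0.0863, 0.2003]
tool_rot: [1.0, -0.014, 0.0, 0.0]
ft_force: [0.6, 0.3, -0.4]
grip_width: 0.0142
grip_force: 15.0
```

Request:
play_rows(steps=[-1,-0.14,-0.85,0,0.11,-1,-0.15,-0.85,0,0.12,-1,-0.17,-0.85,0,0.11,-1,-0.17,-0.86,0,0.12,-1,0,0,0.67,0,-1,0,0,0.67,0,-1,0,0,0.66,0,-1,0,0,0,0,-1,0,0,0,0,-1,0,0,0,0])

```text
time: 33.9
position: [0.3935, 0.0156, 0.1409]
tool_rot: [0.999, -0.037, 0.001, 0.0]
ft_force: [-0.4, -0.1, -0.6]
grip_width: 0.014
grip_force: 15.0
```

Request:
play_rows(steps=[-1,0,0,0.13,0,-1,0,0,0.13,0,-1,0,0,0.13,0,-1,0,0,0.1,0,-1,0,0,0.1,0,-1,0,0,0.1,0,-1,0,0,0.05,0,-1,0,0,0,0,-1,0,0,0,0,-1,0,0,0,0])

```text
time: 34.9
position: [0.3941, 0.0157, 0.1179]
tool_rot: [0.999, -0.037, 0.001, 0.0]
ft_force: [0.1, 0.0, 0.1]
grip_width: 0.014
grip_force: 15.0
```

```bash
python3 - <<'E'
from h import *
o=st();t,s=look("m9");covfit(s,o["position"],yaw(o),gx=.013)
E
```

```text
t 34.9 p [0.3941 0.0157 0.1179] yaw -0.074 q [-0.25  0.43  2.1   0.    0.61  1.4 ] F [0.1 0.  0.1] w 0.014 15.0
pitch deg 9.9 shift mm [-1.2  3.   0.5] rms 0.45 box-frame org [-144.6    3.1  106.5] lip [-230.3    3.2   91.7] rear [-70.7   3.  119.4]
```

Request:
play_rows(steps=[-1,0,0,0.04,0,-1,0,0,0.04,0,-1,0,0,0.03,0,-1,0,0,0,0,-1,0,0,0,0,-1,0,0,-0.3,0,-1,0,0,-0.6,0,-1,0,0,-0.6,0,-1,0,0,0,0,-1,0,0,0,0])

```text
time: 36.0
position: [0.393, 0.0159, 0.1597]
tool_rot: [0.999, -0.037, 0.001, 0.0]
ft_force: [-0.1, 0.1, -0.9]
grip_width: 0.0142
grip_force: 15.0
```

```bash
python3 - <<'E'
from h import *
o=st();t,s=look("m10");covfit(s,o["position"],yaw(o),gx=.013)
E
```

```text
t 36.0 p [0.393  0.0159 0.1597] yaw -0.074 q [-0.25  0.33  2.06  0.    0.75  1.4 ] F [-0.1  0.1 -0.9] w 0.0142 15.0
pitch deg 13.7 shift mm [-0.9  2.1 -0.1] rms 0.38 box-frame org [-143.9    2.6  147.2] lip [-228.4    2.8  126.6] rear [-71.    2.4 164.9]
```

View pics/m10s.png

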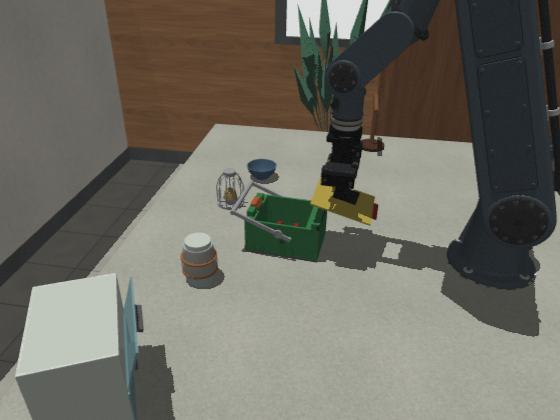

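Request:
play_rows(steps=[-1,0,0.05,-0.5,0,-1,0.5,0,0,0,-1,0.65,0,0,0,-1,0.65,0,0,0,-1,0.65,0,0,0,-1,0.65,0,0,0,-1,0.65,0,0,0,-1,0.65,0,0,0,-1,0.5,0,0,0,-1,0.25,0,0,0])

```text
time: 37.1
position: [0.5474, 0.0028, 0.1732]
tool_rot: [0.999, -0.037, -0.001, -0.0]
ft_force: [-0.4, -0.1, -0.8]
grip_width: 0.0136
grip_force: 15.0
```

Request:
play_rows(steps=[-1,0,0,0,0,-1,0,0,0.2,0,-1,0,0,0.3,0,-1,0,0,0.3,0,-1,0,0,0.3,0,-1,0,0,0.19,0,-1,0,0,0,0,-1,0,0,0,0,-1,0,0,0,0,-1,0,0,0,0])

```text
time: 38.1
position: [0.547, 0.0029, 0.1363]
tool_rot: [0.999, -0.037, 0.0, 0.0]
ft_force: [0.5, 0.1, -1.4]
grip_width: 0.014
grip_force: 15.0
```

```bash
python3 - <<'E'
from h import *
o=st();t,s=look("m11");covfit(s,o["position"],yaw(o),gx=.013)
f=[c["image"][:,:,::-1][a:b,e:g] for c,a,b,e,g in((s,150,250,220,340),(t,140,240,220,340))]
cv2.imwrite("pics/m11c.png",np.hstack([cv2.resize(i,None,fx=3.3,fy=3.3,interpolation=cv2.INTER_CUBIC) for i in f]))
E
```

```text
t 38.1 p [0.547  0.0029 0.1363] yaw -0.074 q [-0.2   0.54  1.71  0.    0.89  1.45] F [ 0.5  0.1 -1.4] w 0.014 15.0
pitch deg 11.7 shift mm [-1.1 -0.1 -4.7] rms 1.64 box-frame org [  9.8  -1.3 119.4] lip [-75.3  -1.2 101.7] rear [ 83.3  -1.5 134.6]
```

View pics/m11c.png

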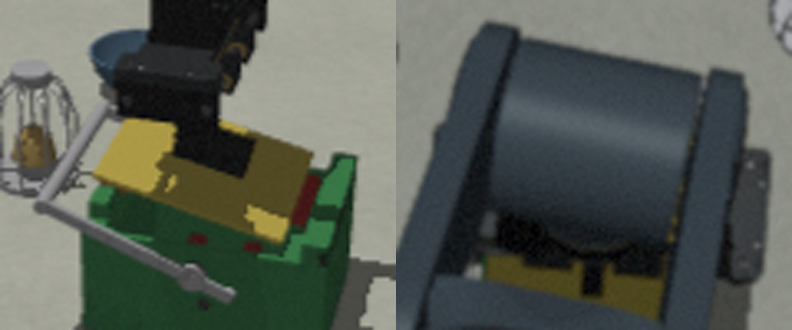

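Request:
play_rows(steps=[-1,0,0,0.05,0,-1,0,0,0.05,0,-1,0,0,0.05,0,-1,0,0,0,0,-1,0,0,0,0,-1,-0.05,0,0,0,-1,-0.05,0,0,0,-1,-0.05,0,0,0,-1,-0.05,0,0,0,-1,0,0,0,0])

```text
time: 39.2
position: [0.5403, 0.0035, 0.1314]
tool_rot: [0.999, -0.037, -0.0, -0.0]
ft_force: [-0.3, -0.0, -1.0]
grip_width: 0.0135
grip_force: 15.0
```

Request:
play_rows(steps=[-1,-0.05,0,0,0,-1,-0.05,0,0,0,-1,-0.05,0,0,0,-1,-0.05,0,0,0,-1,-0.05,0,0,0,-1,0,0,0,0,-1,0,0,0,0,-1,0,0,0,0,-1,0,0,0,0,-1,0,0,0,0])

```text
time: 40.2
position: [0.5333, 0.0039, 0.1314]
tool_rot: [0.999, -0.037, 0.0, 0.0]
ft_force: [0.0, -0.2, -1.3]
grip_width: 0.0136
grip_force: 15.0
```

Request:
play_rows(steps=[-1,-0.04,0,0,0,-1,-0.04,0,0,0,-1,-0.04,0,0,0,-1,-0.03,0,0,0,-1,0,0,0,0,-1,0,0,0,0,-1,0,0,0,0,-1,0,0,0,0,-1,0,0,0,0,-1,0,0,0,0])

```text
time: 41.2
position: [0.5313, 0.0039, 0.1321]
tool_rot: [0.999, -0.037, 0.003, 0.0]
ft_force: [4.8, -0.2, -0.4]
grip_width: 0.0138
grip_force: 15.0
```

```bash
python3 - <<'E'
from h import *
o=st();t,s=look("m12")
f=s["image"][:,:,::-1][150:250,220:340]
cv2.imwrite("pics/m12c.png",cv2.resize(f,None,fx=5,fy=5,interpolation=cv2.INTER_CUBIC))
E
```

```text
t 41.2 p [0.5313 0.0039 0.1321] yaw -0.075 q [-0.2   0.53  1.76  0.    0.85  1.44] F [ 4.8 -0.2 -0.4] w 0.0138 15.0
```

View pics/m12c.png

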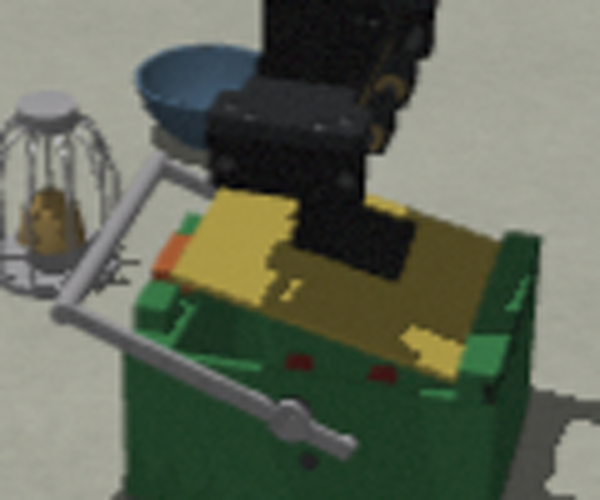

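Request:
play_rows(steps=[-1,0.03,0,0.06,0,-1,0.02,0,0.06,0,-1,0.02,0,0.06,0,-1,0.02,0,0.06,0,-1,0.02,0,0.06,0,-1,0.02,0,0.06,0,-1,0.02,0,0.06,0,-1,0.02,0,0.06,0,-1,0,0,0,0,-1,0,0,0,0])

```text
time: 42.3
position: [0.5349, 0.0035, 0.1172]
tool_rot: [0.999, -0.037, 0.001, 0.0]
ft_force: [5.4, 0.3, 1.4]
grip_width: 0.014
grip_force: 15.0
```

```bash
python3 - <<'E'
from h import *
o=st();t,s=look("m13")
covfit(s,o["position"],yaw(o),gx=.013)
E
```

```text
t 42.3 p [0.5349 0.0035 0.1172] yaw -0.074 q [-0.2   0.56  1.76 -0.    0.82  1.44] F [5.4 0.3 1.4] w 0.014 15.0
pitch deg 6.0 shift mm [ 1.1 -0.8 -3.9] rms 1.31 box-frame org [ -2.2  -2.3 102. ] lip [-88.7  -2.2  93. ] rear [ 72.4  -2.3 109.8]
```

Request:
play_rows(steps=[-1,0.04,0,0,0,-1,0,0,0,0,-0.3,0,0,0,0,-0.3,0,0,0,0,-0.3,0,0,0,0,-0.3,0,0,-0.4,0,-0.3,0,0,-0.7,0,-0.3,0,0,-0.7,0,-1,0,0,0,0,-1,0,0,0,0])

```text
time: 43.4
position: [0.5349, 0.0039, 0.1715]
tool_rot: [0.999, -0.037, 0.0, 0.0]
ft_force: [-1.0, 0.0, 0.7]
grip_width: 0.0212
grip_force: 0.0
```

Request:
play_rows(steps=[-1,0.4,0,0,0,-1,0.6,0,0,0,-1,0.5,0,0,0,-1,0,0,0.5,0,-1,0,0,0.5,0,-1,0,0,0.3,0,-1,0,0,0.1,0,-1,0,0,0,0,-1,0,0,0,0,-1,0,0,0,0])

```text
time: 44.4
position: [0.5804, 0.0004, 0.1296]
tool_rot: [0.999, -0.037, 0.001, 0.0]
ft_force: [0.6, 0.4, -0.5]
grip_width: 0.0003
grip_force: 0.0
```

```bash
python3 - <<'E'
from h import *
o=st();print(Rt.from_euler("z",-BY).apply(o["position"]-BP)*1000)
t,s=look("m14")
f=s["image"][:,:,::-1][150:250,220:340]
cv2.imwrite("pics/m14c.png",cv2.resize(f,None,fx=5,fy=5,interpolation=cv2.INTER_CUBIC))
E
```

```text
t 44.4 p [5.804e-01 4.000e-04 1.296e-01] yaw -0.074 q [-0.19  0.59  1.63  0.    0.92  1.45] F [ 0.6  0.4 -0.5] w 0.0003 0.0
[ 53.13463125  -1.49408706 129.60924361]
```

View pics/m14c.png

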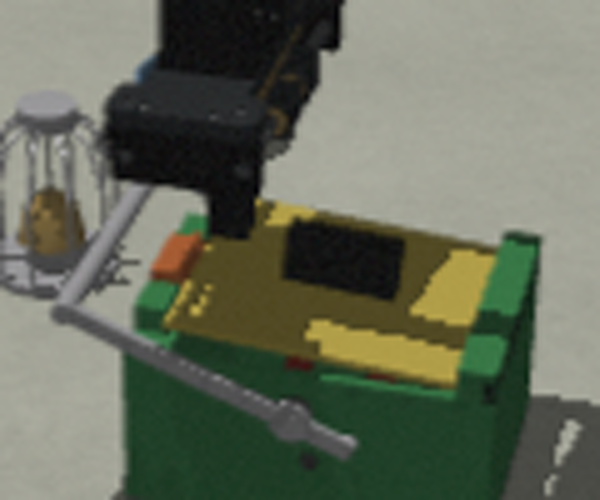

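Request:
play_rows(steps=[-1,0,0,0.2,0,-1,0,0,0.2,0,-1,0,0,0.1,0,-1,0,0,0.1,0,-1,0,0,0.1,0,-1,0,0,0.06,0,-1,0,0,0.06,0,-1,0,0,0,0,-1,0,0,0,0,-1,0,0,0,0])

```text
time: 45.5
position: [0.5799, 0.0005, 0.1042]
tool_rot: [0.999, -0.037, 0.0, 0.0]
ft_force: [-0.2, -0.8, 0.1]
grip_width: 0.0006
grip_force: 0.0
```

Request:
play_rows(steps=[-1,0,0,0.04,0,-1,0,0,0.04,0,-1,0,0,0.04,0,-1,0,0,0,0,-1,0,0,0,0,-1,0,0,0,0,-1,0,0,0,0,-1,0,0,0,0,-1,0,0,0,0,-1,0,0,0,0])

```text
time: 46.5
position: [0.5798, 0.0005, 0.1008]
tool_rot: [0.999, -0.037, 0.0, 0.0]
ft_force: [0.2, 0.2, 0.5]
grip_width: 0.0002
grip_force: 0.0
```

Request:
play_rows(steps=[-1,0,0,0.04,0,-1,0,0,0.04,0,-1,0,0,0.02,0,-1,0,0,0,0,-1,0,0,0,0,-1,0,0,0,0,-1,0,0,0,0,-1,0,0,0,0,-1,0,0,0,0,-1,0,0,0,0])

```text
time: 47.5
position: [0.58, 0.0005, 0.1004]
tool_rot: [0.999, -0.037, 0.001, 0.0]
ft_force: [-3.6, -0.1, 15.8]
grip_width: 0.0003
grip_force: 7.8
```

Request:
play_rows(steps=[-1,0,0,-0.8,0,-1,0,0,-0.8,-0.9,-1,0,0,-0.8,-0.9,-1,0,0,-0.8,-0.9,-1,0,0,-0.8,-0.9,-1,0,0,0,-0.9,-1,0,0,0,-0.9,-1,0,0,0,-0.9,-1,0,0,0,-0.9,-1,0,0,0,-0.9])

```text
time: 48.5
position: [0.5797, 0.0005, 0.2177]
tool_rot: [0.932, 0.361, -0.0, -0.0]
ft_force: [0.1, -0.1, -0.6]
grip_width: 0.0005
grip_force: 0.0
```

Request:
play_rows(steps=[-0.36,0,0,0,-0.9,-0.36,0,0,0,-0.9,-0.36,0,0,0,-0.9,-0.36,0,0,0,-0.9,-0.36,0,0,0,-0.9,-0.36,0,0,0,-0.9,-0.36,0,0,0,-0.9,-0.36,0,0,0,-0.9,-0.36,0,0,0,0,-0.36,0,0,0,0])

```text
time: 49.5
position: [0.5798, 0.0005, 0.2177]
tool_rot: [0.747, 0.665, -0.0, -0.0]
ft_force: [0.3, -0.9, 0.3]
grip_width: 0.0276
grip_force: 0.0
```

```bash
python3 - <<'E'
from h import *
o=st()
t,s=look("m15")
f=s["image"][:,:,::-1][160:250,220:340]
c=[f,t["image"][:,:,::-1][145:235,220:340]]
cv2.imwrite("pics/m15c.png",np.vstack([cv2.resize(i,None,fx=3.3,fy=3.3,interpolation=cv2.INTER_CUBIC) for i in c]))
R=Rt.from_euler("z",BY).as_matrix().T
for th in(.28,.34,.40): print(th,(((P(s,np.array([[125*np.cos(th),y,75+125*np.sin(th)] for y in(80,-80)])/1000@R+BP))-[220,160])*3.3+1.6).round().tolist(), "top",((P(t,np.array([[125*np.cos(th),y,75+125*np.sin(th)] for y in(80,-80)])/1000@R+BP)-[220,145])*3.3+1.6+[0,297]).round().tolist())
A=lambda x,z:(*box(x,0,z),BY+np.pi/2)
plan([(*A(119,200),-.36),(*A(119,108),-.36,2)])
E
```

```text
t 49.5 p [5.798e-01 5.000e-04 2.177e-01] yaw 1.454 q [-0.19  0.47  1.55  0.    1.12 -0.07] F [ 0.3 -0.9  0.3] w 0.0276 0.0
0.28 [[41.0, 182.0], [102.0, 85.0]] top [[89.0, 347.0], [331.0, 366.0]]
0.34 [[44.0, 174.0], [104.0, 78.0]] top [[88.0, 348.0], [332.0, 368.0]]
0.4 [[47.0, 167.0], [107.0, 71.0]] top [[87.0, 349.0], [332.0, 369.0]]
[-0.36,0.05,0.74,0.2,-0.14, -0.36,0.04,0.74,0.2,-0.14, -0.36,0.02,0.73,0.19,-0.14, -0.36,0,0,0.77,0, -0.36,0,0,0.77,0, -0.36,0,0,0.76,0, -0.36,0,0,0.77,0, -0.36,0,0,0,0, -0.36,0,0,0,0, -0.36,0,0,0,0]
end [ 0.6461 -0.003   0.1079] 1.496
```

View pics/m15c.png

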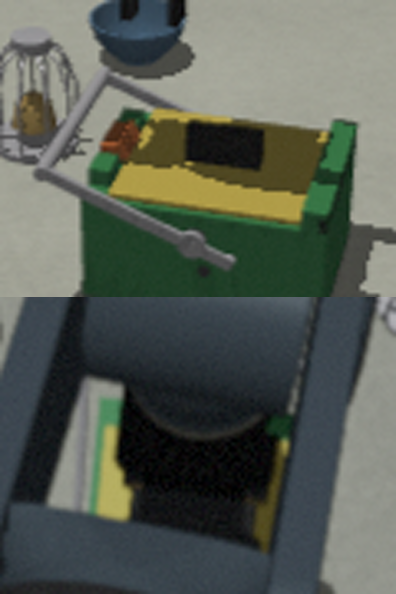

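Request:
play_rows(steps=[-0.36,0.05,0.74,0.2,-0.14,-0.36,0.04,0.74,0.2,-0.14,-0.36,0.02,0.73,0.19,-0.14,-0.36,0,0,0.6,0,-0.36,0,0,0.6,0,-0.36,0,0,0.6,0,-0.36,0,0,0.6,0,-0.36,0,0,0.5,0,-0.36,0,0,0.17,0,-0.36,0,0,0,0])

```text
time: 50.6
position: [0.6457, -0.0029, 0.1071]
tool_rot: [0.733, 0.681, -0.0, -0.001]
ft_force: [0.7, -0.4, 0.2]
grip_width: 0.0279
grip_force: 0.0
```

Request:
play_rows(steps=[-1,0,0,0,0,-1,0,0,0,0,-1,0,0,0,0,-1,0,0,0,0,-1,0,0,0,0,-1,0,0,0,0,-1,0,0,0,0,-1,0,0,0,0,-1,0,0,0,0,-1,0,0,0,0], grip_force=8)

```text
time: 51.6
position: [0.644, -0.0028, 0.1072]
tool_rot: [0.732, 0.681, -0.002, -0.002]
ft_force: [-5.3, -1.0, -1.2]
grip_width: 0.0117
grip_force: 8.0
```

```bash
python3 - <<'E'
from h import *
o=st();b=Rt.from_euler("z",-BY).apply(o["position"]-BP)*1000;print(b)
th0=.35;off=b-[125*np.cos(th0),0,75+125*np.sin(th0)];print(off)
W=[]
for th in np.arange(th0+.1,1.60,.1):
    k=max(0,1-(th-th0)/.8)
    W.append((*box(125*np.cos(th)+off[0]*k,b[1],75+125*np.sin(th)+off[2]),BY+np.pi/2,-1))
plan(W)
E
```

```text
t 51.6 p [ 0.644  -0.0028  0.1072] yaw 1.498 q [-0.18  0.69  1.47 -0.    0.98 -0.1 ] F [-5.3 -1.  -1.2] w 0.0117 8.0
[1.16789901e+02 5.63010378e-02 1.07191316e+02]
[ -0.63168843   0.05630104 -10.67090947]
[-1,0,-0.16,-0.38,0.01, -1,0,-0.2,-0.37,0, -1,0,-0.23,-0.34,0, -1,0,-0.26,-0.32,0, -1,0,-0.3,-0.29,0, -1,0,-0.32,-0.26,0, -1,0,-0.35,-0.23,0, -1,0,-0.37,-0.18,0, -1,0,-0.39,-0.16,0, -1,0,-0.4,-0.11,0]
[-1,0,-0.41,-0.07,0, -1,0,-0.42,-0.03,0, -1,0,0,0,0, -1,0,0,0,0, -1,0,0,0,0, -1,0,0,0,0, -1,0,0,0,0, -1,0,0,0,0, -1,0,0,0,0, -1,0,0,0,0]
end [0.53   0.0056 0.1894] 1.497
```

Request:
play_rows(steps=[-1,0,-0.22,-0.38,0,-1,0,-0.2,-0.37,0,-1,0,-0.23,-0.34,0,-1,0,-0.26,-0.32,0,-1,0,-0.3,-0.29,0,-1,0,-0.32,-0.26,0,-1,0,0,0,0,-1,0,0,0,0,-1,0,0,0,0,-1,0,0,0,0])

```text
time: 52.6
position: [0.6015, 0.0004, 0.167]
tool_rot: [0.732, 0.681, 0.001, 0.001]
ft_force: [-0.4, 0.4, -0.3]
grip_width: 0.0116
grip_force: 8.0
```

```bash
python3 - <<'E'
from h import *
o=st();b=Rt.from_euler("z",-BY).apply(o["position"]-BP)*1000;b[2]+=10.67;print(b, np.arctan2(b[2]-75,b[0]),np.hypot(b[2]-75,b[0]))
E
```

```text
t 52.6 p [6.015e-01 4.000e-04 1.670e-01] yaw 1.498 q [-0.19  0.56  1.55  0.    1.03 -0.11] F [-0.4  0.4 -0.3] w 0.0116 8.0
[7.41698419e+01 7.39570694e-02 1.77698305e+02] 0.9453186870068642 126.68112481516118
```

Tracking well (angle 0.945, radius 126.7); continue to upright.

Request:
play_rows(steps=[-1,0,-0.35,-0.21,0,-1,0,-0.37,-0.18,0,-1,0,-0.39,-0.15,0,-1,0,-0.4,-0.11,0,-1,0,-0.41,-0.07,0,-1,0,-0.42,-0.03,0,-1,0,-0.12,0,0,-1,0,0,0,0,-1,0,0,0,0,-1,0,0,0,0])

```text
time: 53.6
position: [0.5272, 0.0058, 0.1905]
tool_rot: [0.732, 0.681, 0.001, 0.001]
ft_force: [3.0, 1.4, 8.9]
grip_width: 0.0114
grip_force: 8.0
```

```bash
python3 - <<'E'
from h import *
o=st();b=Rt.from_euler("z",-BY).apply(o["position"]-BP)*1000;b[2]+=10.67;print(b, np.arctan2(b[2]-75,b[0]),np.hypot(b[2]-75,b[0]))
E
```

```text
t 53.6 p [0.5272 0.0058 0.1905] yaw 1.498 q [-0.2   0.44  1.71  0.    0.99 -0.13] F [3.  1.4 8.9] w 0.0114 8.0
[-3.11822726e-01  2.65383246e-02  2.01147895e+02] 1.5732682038760317 126.14828065143652
```

Upright at the stop. Open, rise straight up, move clear, and look.

Request:
play_rows(steps=[-0.3,0,0,0,0,-0.3,0,0,0,0,-0.3,0,0,0,0,-0.3,0,0,0,0,-0.3,0,0,-0.5,0,-0.3,0,0,-0.8,0,-0.3,0,0,-0.8,0,-0.3,0,0,-0.8,0,-0.3,0,0,0,0,-0.3,0,0,0,0])

```text
time: 54.6
position: [0.5263, 0.0058, 0.2759]
tool_rot: [0.732, 0.681, -0.0, -0.0]
ft_force: [-0.4, 0.3, -1.2]
grip_width: 0.0305
grip_force: 0.0
```

Request:
play_rows(steps=[-0.3,-0.9,0,0,0,-0.3,-0.9,0,0,0,-0.3,-0.9,0,0,0,-0.3,-0.9,0,0,0,-0.3,-0.9,0,0,0,-0.3,-0.9,0,0,0,-0.3,-0.9,0,0,0,-0.3,-0.9,0,0,0,-0.3,-0.9,0,0,0,-0.3,-0.9,0,0,0])

```text
time: 55.6
position: [0.5058, -0.2638, 0.2739]
tool_rot: [0.732, 0.681, -0.0, -0.002]
ft_force: [1.0, 0.9, -0.6]
grip_width: 0.0303
grip_force: 0.0
```

```bash
python3 - <<'E'
from h import *
o=st();t,s=look("m16")
c=[s["image"][:,:,::-1][130:260,190:350],t["image"][:,:,::-1][110:240,190:350]]
cv2.imwrite("pics/m16c.png",np.hstack([cv2.resize(i,None,fx=2.5,fy=2.5,interpolation=cv2.INTER_CUBIC) for i in c]))
R=Rt.from_euler("z",BY).as_matrix().T
for th in(1.3,1.5,1.571): print(th,*[((P(q,np.array([[125*np.cos(th),y,75+125*np.sin(th)] for y in(80,-80)])/1000@R+BP)-[190,h])*2.5+[w,0]).round().tolist() for q,h,w in((s,130,0),(t,110,400))])
E
```

```text
t 55.6 p [ 0.5058 -0.2638  0.2739] yaw 1.498 q [-0.68  0.4   1.51 -0.    1.24 -0.6 ] F [ 1.   0.9 -0.6] w 0.0303 0.0
1.3 [[189.0, 147.0], [228.0, 77.0]] [[522.0, 208.0], [726.0, 225.0]]
1.5 [[214.0, 147.0], [251.0, 76.0]] [[518.0, 238.0], [724.0, 255.0]]
1.571 [[223.0, 147.0], [259.0, 77.0]] [[517.0, 249.0], [723.0, 267.0]]
```

View pics/m16c.png

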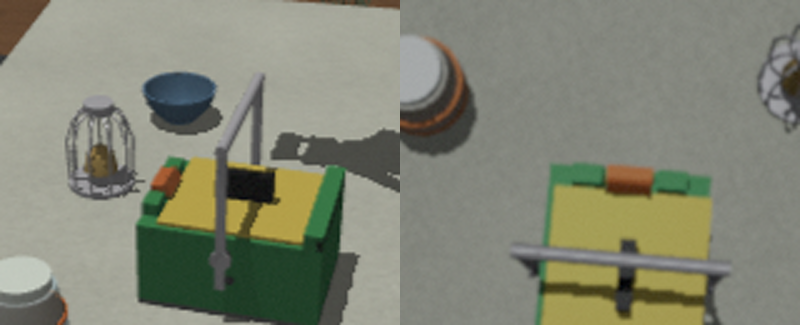

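The handle's bar ends show at (220,150) and (261,77) in the side view, which matches 1.57. The cover is flat under the catch, and the bystanders have not moved.

```bash
python3 -c "
from rig import robot
print(robot.hand_in())"
```

```text
the job is handed in; nothing more can be done
None
```

The job is handed in at 55.6 s with no verdict returned: all three dumbbells I found are in the box (no fourth showed in the pictures), the cover lies flat under the catch, the handle stands at about 1.57 rad, and nothing touched the bell cage, barrel or bowl.

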